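# Unload vials from gravity feeders into an inspection cradle under the magnifier lamp

### The job

Swing the magnifier lamp well clear of the grooved cradle. Then take every vial from the low ends of the two sloped feeders, one at a time so that the next rolls down to the stop, and lay each in its own groove of the cradle, centred across it. When all the vials are in, swing the lamp back over the middle of the cradle, as nearly as its arm allows; leave the bottle, and the lidded cup if there is one, where they stand.

Things in the scene. Friction and masses are not known exactly. Their poses are not given: they have to be found in the camera images.
- vial_1: amber sample vial, a cylinder 60 mm long: body 30 mm in diameter, 46 mm long, then a white cap 25 mm in diameter, 14 mm long; 45 g. Origin in its middle, on its axis; its y axis is the long axis, cap toward +y. All vials are alike. Starts lying in a feeder; None if absent
- vial_2: amber sample vial, a cylinder 60 mm long: body 30 mm in diameter, 46 mm long, then a white cap 25 mm in diameter, 14 mm long; 45 g. Origin in its middle, on its axis; its y axis is the long axis, cap toward +y. All vials are alike. Starts lying in a feeder; None if absent
- vial_3: amber sample vial, a cylinder 60 mm long: body 30 mm in diameter, 46 mm long, then a white cap 25 mm in diameter, 14 mm long; 45 g. Origin in its middle, on its axis; its y axis is the long axis, cap toward +y. All vials are alike. Starts lying in a feeder; None if absent
- vial_4: amber sample vial, a cylinder 60 mm long: body 30 mm in diameter, 46 mm long, then a white cap 25 mm in diameter, 14 mm long; 45 g. Origin in its middle, on its axis; its y axis is the long axis, cap toward +y. All vials are alike. Starts lying in a feeder; None if absent
- vial_5: amber sample vial, a cylinder 60 mm long: body 30 mm in diameter, 46 mm long, then a white cap 25 mm in diameter, 14 mm long; 45 g. Origin in its middle, on its axis; its y axis is the long axis, cap toward +y. All vials are alike. Starts lying in a feeder; None if absent
- vial_6: amber sample vial, a cylinder 60 mm long: body 30 mm in diameter, 46 mm long, then a white cap 25 mm in diameter, 14 mm long; 45 g. Origin in its middle, on its axis; its y axis is the long axis, cap toward +y. All vials are alike. Starts lying in a feeder; None if absent
- feeder_1: inner (nearer the cradle) fixed sloped chute (8 degrees), 128 mm long, on a grey base plate; two or three vials lie side by side across it, pitch 30 mm. Origin on the table under its low end; x points up the slope, y across. Side walls 26 mm high hold all vials but the last: that one lies at the low end against a stop plate (28 mm wide, 19 mm high), on a tongue 30 mm wide, its two ends sticking out 15 mm each side
- feeder_1_pick (a point): middle of the vial that rests against the stop, 70 mm above the table (axis along feeder_1's y). Grasp this vial from above by its end faces, 60 mm apart: free room for fingers down to 15 mm above the table; the next vial touches it on the up-slope side, and its walls begin 23 mm up-slope of this point
- feeder_2: outer (on the robot's right) fixed sloped chute (8 degrees), 128 mm long, on a grey base plate; two or three vials lie side by side across it, pitch 30 mm. Origin on the table under its low end; x points up the slope, y across. Side walls 26 mm high hold all vials but the last: that one lies at the low end against a stop plate (28 mm wide, 19 mm high), on a tongue 30 mm wide, its two ends sticking out 15 mm each side
- feeder_2_pick (a point): middle of the vial that rests against the stop, 70 mm above the table (axis along feeder_2's y). Grasp this vial from above by its end faces, 60 mm apart: free room for fingers down to 15 mm above the table; the next vial touches it on the up-slope side, and its walls begin 23 mm up-slope of this point
- cradle: loose aluminium cradle, 0.8 kg, 232x60x38 mm, standing flat. Origin at the centre of its underside; x along its length, y along the grooves. Six V-grooves (flanks 55 degrees, 24 mm deep, 38 mm long) at x = -90, -54, -18, 18, 54, 90 mm; a seated vial has its axis along y at z = 40 mm in this frame, its ends sticking out 11 mm beyond the groove each side
- lamp_arm (a joint): hinge of the lamp arm, rad, range -0.35 to 1.25; growing values swing the arm clockwise seen from above, away from the cradle (toward the robot's left). Starts with the lens over the cradle; near 0 it points at the cradle, 0.8 and more is well clear of it. Stiff: it takes about 2 N at the knob and stays where it is left
- lamp_lens (a point): centre of the round magnifier lamp head, 104 mm in diameter and 19 mm thick, 138 mm above the table, on the arm 286 mm from the hinge axis
- lamp_knob (a point): upright black round grip, 20 mm in diameter, standing on the lamp arm 205 mm from the hinge axis; this point is on its axis at 168 mm above the table; the grip rises from 144 (top of the arm) to 183 mm
- lamp_hinge (a point): point on the vertical hinge axis of the lamp arm, at arm height (138 mm), on top of the fixed round lamp stand (base 110 mm in diameter)
- cup_1: bystander: sample cup with lid (None if absent), 60x60x56 mm; origin at the centre of its underside
- bottle_3: bystander: reagent bottle, 52x52x106 mm; origin at the centre of its underside
Not all that is in view belongs to the job. What is shaped like the vial_3 but pink or yellow is not meant.

How it is judged:
On the way, in this order (a step that is already met when the one before it is completed fails the run):
1. the lamp is swung well clear of the cradle (lens centre more than 160 mm from the cradle's centre, seen from above) (horizontal distance between lamp_lens and cradle above 0.16 m), for 0.2 s.
2. every vial lies in a groove of the cradle (z of vial_1 in the frame of cradle between 0.0351517 and 0.0451517 m and y of vial_1 in the frame of cradle between -0.013 and 0.013 m and x of vial_1 in the frame of cradle between -0.1 and 0.1 m and angle between the y axis of each of vial_1, vial_2, vial_3, vial_4, vial_5, vial_6 and the y axis of cradle, either way round below 0.15 rad and linear speed of each of vial_1, vial_2, vial_3, vial_4, vial_5, vial_6 below 0.03 m/s and z of vial_2 in the frame of cradle between 0.0351517 and 0.0451517 m and y of vial_2 in the frame of cradle between -0.013 and 0.013 m and x of vial_2 in the frame of cradle between -0.1 and 0.1 m and z of vial_3 in the frame of cradle between 0.0351517 and 0.0451517 m and y of vial_3 in the frame of cradle between -0.013 and 0.013 m and x of vial_3 in the frame of cradle between -0.1 and 0.1 m and z of vial_4 in the frame of cradle between 0.0351517 and 0.0451517 m and y of vial_4 in the frame of cradle between -0.013 and 0.013 m and x of vial_4 in the frame of cradle between -0.1 and 0.1 m and z of vial_5 in the frame of cradle between 0.0351517 and 0.0451517 m and y of vial_5 in the frame of cradle between -0.013 and 0.013 m and x of vial_5 in the frame of cradle between -0.1 and 0.1 m and z of vial_6 in the frame of cradle between 0.0351517 and 0.0451517 m and y of vial_6 in the frame of cradle between -0.013 and 0.013 m and x of vial_6 in the frame of cradle between -0.1 and 0.1 m and angle between cradle's own z axis and vertical below 0.1 rad), for 0.3 s.
3. the lamp is back over the cradle (lens centre within 70 mm of the cradle's centre, seen from above) (horizontal distance between lamp_lens and cradle below 0.07 m), for 0.3 s.
At the end, for the whole second after the job is handed in: Every vial present lies at rest in a groove of the cradle (axis within 5 mm of the seated height, middle within 13 mm of the groove's middle, along the groove within 0.15 rad), the cradle stands flat, and the lens is at rest with its centre within 70 mm of the cradle's centre seen from above (all of step 2 and horizontal distance between lamp_lens and cradle below 0.07 m and velocity of joint lamp_arm between -0.05 and 0.05 rad/s); the robot touches nothing.
It fails at once if the cup is pushed more than 40 mm or tipped over (distance of cup_1 from where it was at the start of the episode above 0.04 m or angle between cup_1's own z axis and vertical above 0.5 rad).
It fails at once if the bottle is pushed more than 40 mm or tipped over (distance of bottle_3 from where it was at the start of the episode above 0.04 m or angle between bottle_3's own z axis and vertical above 0.5 rad).
Of vial_3, vial_6, cup_1 only 1 to 3 are there at a start; the rules pass over those that are not, and their reading is None.
At some moment in a run one of cradle may be knocked a few centimetres aside while the robot is not near it.
It also fails if it takes over 210 s, if anything falls off the work surface, if the arm or the gripper's body presses on something with over 40 N, if the wrist force passes 120 N, or if a joint passes its speed limit or range.

### The arm

A 6-joint arm with a two-finger parallel gripper is mounted at the origin on a cart in front of the work surface, level with it; the furniture and walls round the work are solid. World frame = base frame: x ahead of the robot, y to its left, z up, the work surface at z = 0. Lengths are in m, angles in rad, forces in N, time in s.
With the tool pointing down it reaches from about 0.35 to 0.85 m from the base axis. Payload 8.1 kg.
Tool frame: the origin (TCP) lies midway between the tips of the shut fingers; the grasp point (between the pads) lies 19 mm behind it; z points along the fingers, y is the line along which they close (so a half turn about z gives the same grasp; the last joint's range is limited). The gripper opens to 85 mm and grips with 20 to 120 N. Pads are 22 mm wide; open, the fingers measure 114 mm over their backs; the gripper's body (76 mm by 85 mm) begins 54 mm behind the grasp point. The pads swing forward as they close: fully open they stand 13 mm farther back than shut.
Start: joints at [-1.272, 0.13, 1.488, -0, 1.523, -0.085], TCP at [0.225, -0.556, 0.197] pointing down, gripper open.
Joint ranges: [-2.96, 2.96], [-0.89, 2.26], [0.02, 2.5], [-1.34, 4.48], [0, 2.73], [-2.66, 2.66]. Speed limits (rad/s): [2.39, 2.39, 2.79, 3.14, 3.14, 3.14].

### API

Orientations are given as a unit quaternion [w, x, y, z].
In Python, from cell import env gives the robot as it stands.
- The arm moves only by the shell command python3 -m pendant 'ROWS' [FORCE]. ROWS is JSON, a list of rows, each an object with "dr": the turn, a rotation vector about the tool's x, y, z in units of 8 degrees (1.0 is 8 degrees), a list of three; "offset": the shift along the tool's x, y, z in units of 50 mm (1.0 is 50 mm), a list of three; "gripper": the finger opening in mm, from 0 to 85.4. In form: [{"dr": [wx, wy, wz], "offset": [x, y, z], "gripper": gripper}, ...]. A call has 1 to 5 rows; each row shifts and turns the commanded pose from where the row before left it, along the tool's axes as they then stand; what a row does not reach is not made up. A row lasts 1/10 s, in which the tool goes at most 50 mm and 8.59 degrees, less where a joint would pass 70% of its speed; a pose out of reach is approached as far as the arm can. A call is refused whole if a number of a shift passes 1 or a number of a turn 1, either way. A call with a gripper value outside its range is refused whole. The fingers move at their own pace and stop on an object; FORCE is the grip in N (left out, the last holds). Time passes only in rows, so rows that do not move let the fingers close. It gives the time, the measured TCP pose, the force, the opening and the grip force at its end, in the units of the state.
- env.state(): the state, without advancing time (a new reading comes with each control period).
- env.snapshot(name): name is "scene" or "side" or "wrist"; returns a dict with "img" (480x640x3 uint8, blue, green, red), "vertical_fov" (degrees; the focal length in pixels is half the picture's height over the tangent of half this angle, whatever the lens; pixels are square), "cx", "cy" (the principal point, pixels), "D" ([k1, k2, p1, p2, k3] as OpenCV has them; the pictures are not rectified), "extrinsics" (4x4, takes a point from camera to world coordinates); the wrist camera has in their place "mount" (4x4, takes a point from camera to tool coordinates, whose origin is the TCP and whose axes are the flange's). Camera axes: x right, y down, z forward; pixel columns grow to the right and rows downward; lengths in m; the calibration is good to about 2 mm. A picture is of the moment at which its call begins: read the wrist's pose just before it. There is no depth.
- env.sign_off(): hands the job in; it is judged then, once.
Trained networks look in a picture, given as the dict that the camera call returned (one of the last four; its "shot" number tells which), for a name from the list of things; names that differ only in an ending like _2 or _b are one class to them, and where a whole thing is asked for, a point or a joint stands for the part that bears it (a point fixed in the world has none). Each returns a list of dicts, best first, with "confidence" (0 to 1); they miss things now and then, are a little off and sometimes report something else, mostly with a low value. They report only what shows in the picture. A call takes as long as a camera call. They do not tell look-alikes from the thing itself.
- env.search_frame(picture, thing): "uv" ([column, row] in pixels, amid what is visible of it).
- env.silhouettes(picture, thing): "mask" (480x640 bool, what is visible of it) and "uv" ([column, row] in pixels, amid what is visible of it).
The state is a dict: "t": time; "joints": joint angles; "joint_vel": joint speeds; "effort": joint torques, N m; "ee_pos": TCP position; "orientation": TCP orientation; "ft_force": force on the tool from outside, world axes, zero at the start; "wrist_torque": the same for the moment, N m; "finger_gap": opening from 0.0 (shut) to 1.0 (fully open); "finger_force": force on a finger pad.
Only numpy, scipy, OpenCV 4.12 (cv2) and the standard library are available. Lean on these libraries where they do the work, as an engineer would, in place of code of your own. Each camera call takes 0.05 s, during which the arm holds its last target. There are 200 camera calls.

## Working session

There is one attempt and no reset: what is moved stays moved. The work goes in short steps, Python scripts to look and compute and a shell command to move; the robot and the scene stay as the last step left them, time stands still between calls to the robot, and variables do not carry over. Pictures are saved under pics/ and viewed, at most 14 in all, crops included, and the job is handed in when it is done.

```bash
mkdir -p pics; ls
cat > h.py <<'E'
import numpy as np, cv2
from cell import env
from scipy.spatial.transform import Rotation as R
def K(s):
    f=240/np.tan(np.radians(s["vertical_fov"])/2)
    return np.array([[f,0,s["cx"]],[0,f,s["cy"]],[0,0,1]])
def T(s,st=None):
    if "extrinsics" in s: return np.array(s["extrinsics"])
    q=st["orientation"];M=np.eye(4);M[:3,:3]=R.from_quat([q[1],q[2],q[3],q[0]]).as_matrix();M[:3,3]=st["ee_pos"]
    return M@np.array(s["mount"])
def snap(n):
    st=env.state(); s=env.snapshot(n); s["T"]=T(s,st); return s
def at(s,uv,z):
    p=cv2.undistortPoints(np.array(uv,float).reshape(-1,1,2),K(s),np.array(s["D"],float)).reshape(-1,2)
    d=np.c_[p,np.ones(len(p))]@s["T"][:3,:3].T; o=s["T"][:3,3]
    return o+d*((z-o[2])/d[:,2])[:,None]
def proj(s,P):
    W=np.linalg.inv(s["T"]); return cv2.projectPoints(np.array(P,float).reshape(-1,3),cv2.Rodrigues(W[:3,:3])[0],W[:3,3],K(s),np.array(s["D"],float))[0].reshape(-1,2)
E
python3 - <<'E'
from h import *
print(env.state())
for n in ("scene","side"):
    s=snap(n); cv2.imwrite(f"pics/{n}0.png",s["img"]); print(n,s["T"].round(2).tolist())
    for t,z in (("vial_1",.07),("feeder_1",.03),("cradle",.03),("lamp_lens",.138),("lamp_knob",.168),("lamp_hinge",.138),("cup_1",.03),("bottle_3",.05)):
        for d in env.search_frame(s,t): print(t,np.round(d["uv"]),round(d["confidence"],2),at(s,d["uv"],z).round(3)[0])
E
```

```text
pics
{'t': 0.0, 'joints': array([-1.27241492e+00,  1.31148856e-01,  1.48928099e+00, -1.64407799e-05,
        1.52300716e+00, -8.53835199e-02]), 'joint_vel': array([ 0.000958  , -0.00157594, -0.00054596,  0.00130065,  0.00051762,
        0.00037564]), 'effort': array([ 1.76605199e-04, -5.69394958e+01, -5.00551736e+01, -1.55789990e-04,
        1.50359992e-02, -3.96738983e-06]), 'ee_pos': array([ 0.2244908 , -0.55575722,  0.19595091]), 'orientation': array([-9.16078240e-04,  9.81646481e-01,  1.90707460e-01, -1.06189319e-04]), 'ft_force': array([-0.02950202,  0.24569476,  0.43670239]), 'wrist_torque': array([-0.00845751,  0.03087589,  0.00375333]), 'finger_force': 0.0, 'finger_gap': 0.996872615686509}
scene [[0.49, -0.66, 0.57, -0.24], [-0.87, -0.35, 0.34, -0.43], [-0.02, -0.67, -0.74, 1.1], [0.0, 0.0, 0.0, 1.0]]
vial_1 [371. 345.] 0.84 [ 0.34  -0.235  0.07 ]
vial_1 [314. 315.] 0.76 [ 0.35  -0.076  0.07 ]
feeder_1 [445. 348.] 0.87 [ 0.44  -0.388  0.03 ]
feeder_1 [391. 317.] 0.39 [ 0.461 -0.239  0.03 ]
side [[1.0, 0.04, -0.03, 0.53], [0.05, -0.64, 0.77, -0.83], [0.01, -0.77, -0.64, 0.85],
[... 265 characters left out ...]
[314. 328.] 0.6 [ 0.493 -0.207  0.07 ]
vial_1 [342. 324.] 0.59 [ 0.555 -0.191  0.07 ]
vial_1 [337. 301.] 0.55 [ 0.543 -0.125  0.07 ]
vial_1 [280. 292.] 0.49 [ 0.406 -0.105  0.07 ]
feeder_1 [329. 423.] 0.98 [ 0.535 -0.404  0.03 ]
feeder_1 [340. 346.] 0.66 [ 0.555 -0.224  0.03 ]
feeder_1 [353. 217.] 0.57 [0.585 0.254 0.03 ]
cradle [341. 253.] 0.8 [0.552 0.089 0.03 ]
lamp_lens [352. 215.] 0.63 [0.577 0.122 0.138]
lamp_knob [353. 216.] 0.96 [0.577 0.081 0.168]
lamp_knob [328. 421.] 0.5 [ 0.534 -0.472  0.168]
lamp_hinge [355. 214.] 0.81 [0.585 0.127 0.138]
lamp_hinge [307. 400.] 0.32 [ 0.495 -0.42   0.138]
cup_1 [313. 205.] 0.74 [0.461 0.31  0.03 ]
bottle_3 [382. 296.] 0.74 [ 0.653 -0.083  0.05 ]
```

View pics/scene0.png

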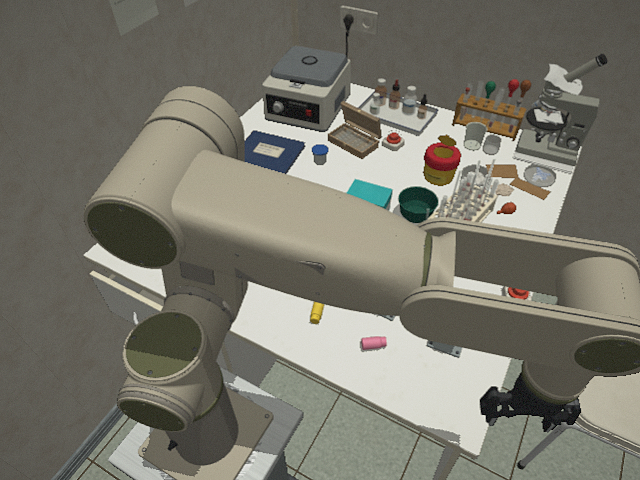

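View pics/side0.png

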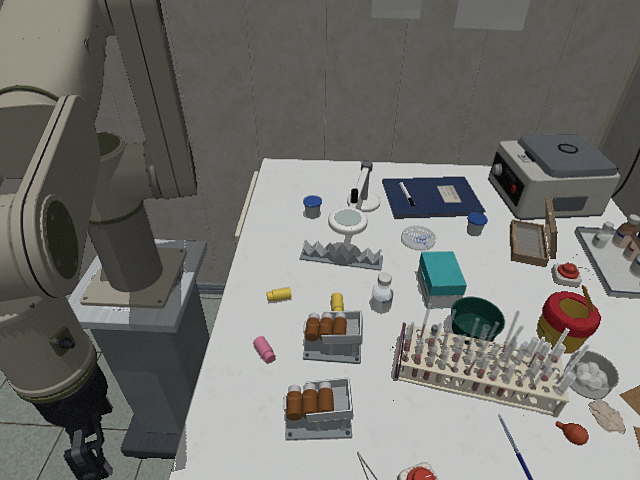

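Side view: cradle (341,253), lens (348,220), knob about (354,196), hinge about (366,165), cup (313,205), bottle (382,290). There are two feeders with 3 amber vials each, at (332,335) and (318,408). The pink (264,349) and yellow (279,294), (337,301) look-alikes are not meant. Next, one enlarged crop of the lamp and cradle.

Run:
```python
from h import *
s=snap("side"); 
c=s["img"][150:345,270:420]; cv2.imwrite("pics/crop1.png",cv2.resize(c,None,fx=4,fy=4,interpolation=cv2.INTER_CUBIC)[:600] if 0 else cv2.resize(c,(450,585),interpolation=cv2.INTER_CUBIC))
for t in ("cradle","lamp_lens","lamp_knob","lamp_hinge"):
    for d in env.silhouettes(s,t)[:2]:
        m=d["mask"]; ys,xs=np.nonzero(m); print(t,d["uv"],d["confidence"],xs.min(),xs.max(),ys.min(),ys.max(),len(xs))
for n,uv,z in(("knob",(354,196),.168),("lens",(348,220),.138),("hinge",(366,168),.15),("cup",(313,208),.028),("bottle",(382,292),.05)): print(n,at(s,uv,z).round(3))
```

```text
cradle [341.9, 255.0] 0.81 300 382 241 269 1433
lamp_lens [353.0, 215.3] 0.94 328 372 160 235 1325
lamp_lens [329.5, 421.4] 0.68 284 353 377 440 2476
lamp_knob [352.3, 212.8] 0.87 328 371 160 235 1367
lamp_hinge [352.2, 213.9] 0.94 327 372 159 235 1359
knob [[0.58  0.169 0.168]]
lens [[0.566 0.1   0.138]]
hinge [[0.619 0.347 0.15 ]]
cup [[0.46  0.298 0.028]]
bottle [[ 0.654 -0.071  0.05 ]]
```

View pics/crop1.png

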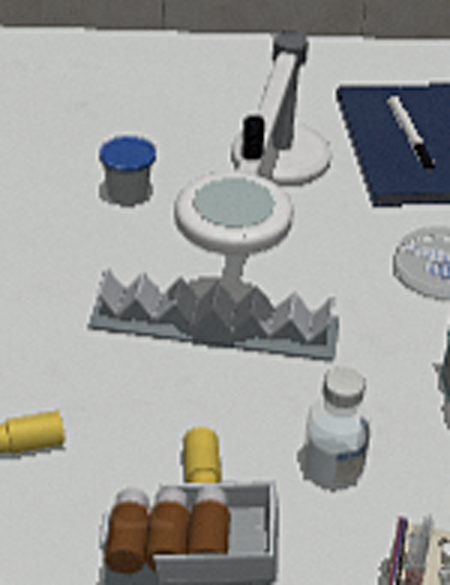

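Lamp, cradle and feeders are clear in the crop: knob (355,196), lens (348,220), hinge (367,164). The vial axes are roughly along world y, with the low end toward −x. I'll align the tool, rise, and look from the wrist over the feeders on the way.

```bash
cat >> h.py <<'E'
def yaw(st=None):
    q=(st or env.state())["orientation"]; x=R.from_quat([q[1],q[2],q[3],q[0]]).as_matrix()[:,0]; return np.degrees(np.arctan2(x[1],x[0]))
def to(p,y=None):
    "tool-axis shift (units of 50 mm) to world p; turn rows for yaw y (deg)"
    st=env.state();q=st["orientation"];M=R.from_quat([q[1],q[2],q[3],q[0]])
    print("at",st["ee_pos"].round(4),"yaw",yaw(st).round(1),"gap",round(st["finger_gap"]*85.4,1))
    print(" shift",(M.inv().apply(np.array(p)-st["ee_pos"])/.05).round(2))
    if y is not None:
        dy=-(y-yaw(st)); D=M*R.from_euler("z",dy,degrees=True)
        # full correction to straight-down at yaw y
        Tm=np.array([[np.cos(np.radians(y)),np.sin(np.radians(y)),0],[np.sin(np.radians(y)),-np.cos(np.radians(y)),0],[0,0,-1]])
        print(" turn",((M.inv()*R.from_matrix(Tm)).as_rotvec(degrees=True)/8).round(2)," shift after turn",(Tm.T@(np.array(p)-st["ee_pos"])/.05).round(2))
E
python3 -m pendant '[{"dr":[0,0,0.92],"offset":[0,0,-0.75],"gripper":85},{"dr":[0,0,0.92],"offset":[0,0,-0.75],"gripper":85},{"dr":[0,0,0.92],"offset":[0,0,-0.75],"gripper":85},{"dr":[0,0,0],"offset":[0,0,-0.8],"gripper":85},{"dr":[0,0,0],"offset":[0.6,-0.9,0],"gripper":85}]'
python3 -m pendant '[{"dr":[0,0,0],"offset":[0.6,-0.9,0],"gripper":85},{"dr":[0,0,0],"offset":[0.6,-0.9,0],"gripper":85},{"dr":[0,0,0],"offset":[0.6,-0.9,0],"gripper":85},{"dr":[0,0,0],"offset":[0.6,-0.9,0],"gripper":85},{"dr":[0,0,0],"offset":[0,0,0],"gripper":85}]'
python3 - <<'E'
from h import *
to([.45,-.28,.35],0)
s=snap("wrist"); print(np.array(s["mount"]).round(3)); cv2.imwrite("pics/w1.png",s["img"])
E
```

```text
t: 1.65
ee_pos: [0.2509, -0.5197, 0.356]
orientation: [0.005, 1.0, -0.004, 0.001]
ft_force: [1.0, -0.1, 0.1]
finger_gap: 0.994
finger_force: 0.0
t: 2.15
ee_pos: [0.3669, -0.344, 0.3504]
orientation: [-0.0, 1.0, 0.002, 0.001]
ft_force: [-0.8, -1.0, -0.4]
finger_gap: 0.997
finger_force: 0.0
at [ 0.3669 -0.344   0.3504] yaw 0.3 gap 85.1
 shift [ 1.67 -1.27  0.01]
 turn [-0.   -0.02  0.03]  shift after turn [ 1.66 -1.28  0.01]
[[-0.    -0.963 -0.268  0.067]
 [ 1.    -0.    -0.     0.   ]
 [ 0.    -0.268  0.963 -0.177]
 [ 0.     0.     0.     1.   ]]
```

View pics/w1.png

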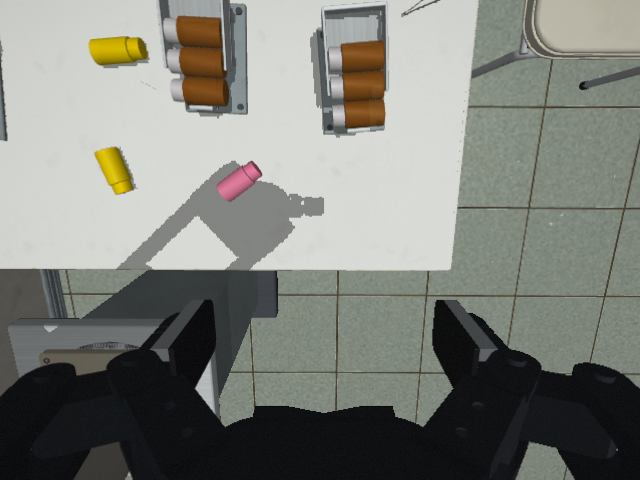

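Wrist view: the low vials are at (200,92) for feeder_1 and (358,113) for feeder_2, amber with white caps to the left (+y). The yellow and pink ones lie loose. I'll move over the feeders and measure there.

```bash
python3 -m pendant '[{"dr":[0,0,0],"offset":[0.75,-0.3,0],"gripper":85},{"dr":[0,0,0],"offset":[0.75,-0.3,0],"gripper":85},{"dr":[0,0,0],"offset":[0.75,-0.3,0],"gripper":85},{"dr":[0,0,0],"offset":[0.75,-0.3,0],"gripper":85},{"dr":[0,0,0],"offset":[0,0,0],"gripper":85}]' | head -2
cat >> h.py <<'E'
def amber(img):
    h=cv2.cvtColor(img,cv2.COLOR_BGR2HSV); return cv2.inRange(h,(5,130,40),(16,255,190))
E
python3 - <<'E'
from h import *
s=snap("wrist"); cv2.imwrite("pics/w2.png",s["img"])
for t in("vial_1","feeder_1"):
  for d in env.silhouettes(s,t)[:8]:
    ys,xs=np.nonzero(d["mask"]); (c,sz,a)=cv2.minAreaRect(np.c_[xs,ys].astype(np.float32))
    col=s["img"][d["mask"]].mean(0).round()
    b=cv2.boxPoints((c,sz,a)); 
    P=at(s,np.r_[[c],b],.07 if t[0]=="v" else .01)
    print(t,np.round(c),np.round(sz),round(d["confidence"],2),col); print(P[:,:2].round(3).tolist())
E
```

```text
t: 2.7
ee_pos: [0.5165, -0.2876, 0.3475]
vial_1 [400. 237.] [22. 50.] 0.93 [ 58.  88. 118.]
[[0.464, -0.384], [0.476, -0.351], [0.48, -0.414], [0.451, -0.418], [0.447, -0.354]]
vial_1 [169. 274.] [43. 23.] 0.86 [  9. 138. 161.]
[[0.414, -0.083], [0.433, -0.06], [0.447, -0.088], [0.393, -0.107], [0.379, -0.079]]
vial_1 [252. 171.] [26. 52.] 0.83 [ 47.  79. 110.]
[[0.547, -0.2], [0.563, -0.169], [0.563, -0.232], [0.531, -0.231], [0.531, -0.167]]
vial_1 [254. 218.] [23. 52.] 0.8 [ 39.  70. 100.]
[[0.488, -0.199], [0.503, -0.167], [0.503, -0.232], [0.473, -0.231], [0.473, -0.165]]
vial_1 [400. 215.] [23. 50.] 0.8 [ 52.  84. 115.]
[[0.492, -0.383], [0.506, -0.35], [0.508, -0.413], [0.479, -0.416], [0.476, -0.353]]
vial_1 [283. 283.] [20. 44.] 0.65 [118.  95. 166.]
[[0.402, -0.233], [0.395, -0.202], [0.431, -0.249], [0.408, -0.265], [0.371, -0.217]]
vial_1 [175. 171.] [23. 50.] 0.64 [ 11. 142. 164.]
[[0.547, -0.106], [0.559, -0.076], [0.562, -0.137], [0.535, -0.136], [0.532, -0.074]]
vial_1 [400. 191.] [25. 52.] 0.58 [ 50.  81. 112.]
[[0.523, -0.381], [0.536, -0.348], [0.541, -0.411], [0.51, -0.416], [0.505, -0.351]]
feeder_1 [256. 179.] [106.  73.] 0.88 [120. 120. 115.]
[[0.531, -0.192], [0.601, -0.147], [0.601, -0.245], [0.456, -0.241], [0.456, -0.136]]
feeder_1 [  0. 170.] [15.  1.] 0.72 [87. 89. 89.]
[[0.542, 0.157], [0.552, 0.156], [0.552, 0.154], [0.532, 0.159], [0.532, 0.161]]
feeder_1 [394. 198.] [107.  73.] 0.65 [113. 113. 109.]
[[0.504, -0.386], [0.577, -0.333], [0.577, -0.432], [0.426, -0.444], [0.426, -0.337]]
```

View pics/w2.png

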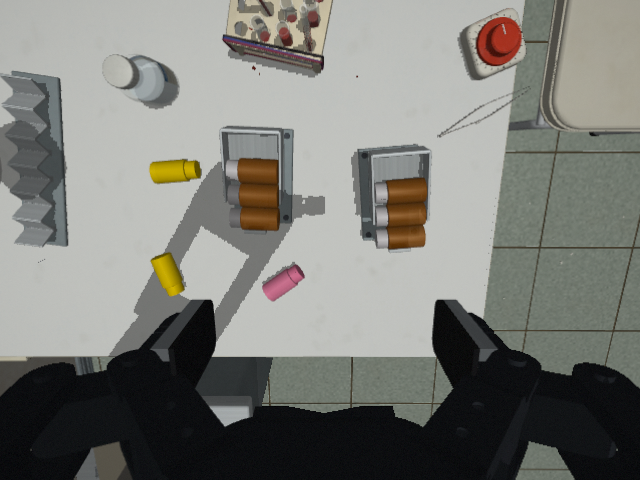

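Wrist view: feeder_1's low vial is at (254,218), giving (0.488,-0.199), yaw ≈0. Feeder_2's low vial is at (400,237), giving (0.464,-0.384), yaw ≈3°. The yellow (169,274), (175,171) and pink (283,283) ones are not meant. Now to the knob.

```bash
python3 -m pendant '[{"dr":[0,0,0],"offset":[0.14,-0.95,0],"gripper":85},{"dr":[0,0,0],"offset":[0.14,-0.95,0],"gripper":85},{"dr":[0,0,0],"offset":[0.14,-0.95,0],"gripper":85},{"dr":[0,0,0],"offset":[0.14,-0.95,0],"gripper":85},{"dr":[0,0,0],"offset":[0.14,-0.95,0],"gripper":85}]' | head -2
python3 -m pendant '[{"dr":[0,0,0],"offset":[0.14,-0.95,0],"gripper":85},{"dr":[0,0,0],"offset":[0.14,-0.95,0],"gripper":85},{"dr":[0,0,0],"offset":[0.14,-0.95,0],"gripper":85},{"dr":[0,0,-0.98],"offset":[0,0,0],"gripper":85},{"dr":[0,0,-0.98],"offset":[0,0,0],"gripper":85}]' | head -2
python3 -m pendant '[{"dr":[0,0,-0.98],"offset":[0,0,0],"gripper":85},{"dr":[0,0,-0.98],"offset":[0,0,0],"gripper":85},{"dr":[0,0,-0.98],"offset":[0,0,0],"gripper":85},{"dr":[0,0,-0.98],"offset":[0,0,0],"gripper":85},{"dr":[0,0,-0.98],"offset":[0,0,0],"gripper":85}]' | head -2
python3 -m pendant '[{"dr":[0,0,-0.98],"offset":[0,0,0],"gripper":85},{"dr":[0,0,-0.98],"offset":[0,0,0],"gripper":85},{"dr":[0,0,-0.98],"offset":[0,0,0],"gripper":85},{"dr":[0,0,0],"offset":[0,0,0],"gripper":85}]' | head -2
python3 - <<'E'
from h import *
to([.58,.169,.26],78.5)
s=snap("wrist"); cv2.imwrite("pics/w3.png",s["img"])
for t,z in(("lamp_lens",.138),("lamp_knob",.168),("cradle",.03)):
  for d in env.silhouettes(s,t)[:2]:
    ys,xs=np.nonzero(d["mask"]); print(t,d["uv"],d["confidence"],xs.min(),xs.max(),ys.min(),ys.max(),at(s,d["uv"],z))
E
```

```text
t: 3.35
ee_pos: [0.5485, -0.0514, 0.3502]
t: 3.85
ee_pos: [0.5701, 0.0911, 0.3499]
t: 4.35
ee_pos: [0.5702, 0.0891, 0.3501]
t: 4.75
ee_pos: [0.5703, 0.0893, 0.3501]
at [0.5703 0.0893 0.3501] yaw 78.3 gap 84.8
 shift [ 1.6  -0.13  1.8 ]
 turn [ 0.01  0.   -0.02]  shift after turn [ 1.6  -0.13  1.8 ]
lamp_lens [314.9, 179.6] 0.6 266 364 0 243 [[0.56667817 0.11857235 0.138     ]]
lamp_knob [312.4, 174.4] 0.63 266 363 0 243 [[0.56666467 0.12677649 0.168     ]]
cradle [261.7, 182.8] 0.78 225 390 155 207 [[0.49114884 0.11859541 0.03      ]]
cradle [404.8, 292.6] 0.62 381 425 266 323 [[ 0.65618238 -0.07801906  0.03      ]]
```

View pics/w3.png

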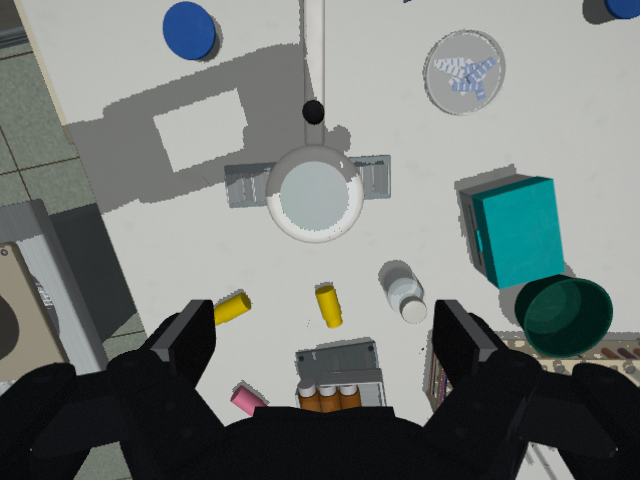

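Knob top at (313,111), lens centre (315,194), arm nearly vertical in the image, cradle ends at (245,185) and (375,175).

Run:
```python
from h import *
s=snap("wrist")
k=at(s,(313,111),.183)[0]; l=at(s,(315,194),.143)[0]; print(k,l,np.hypot(*(k-l)[:2]))
u=(k-l)[:2]; print(np.degrees(np.arctan2(u[1],u[0])), l[:2]+u/np.hypot(*u)*.286)
print(at(s,[(226,166),(229,208),(389,155),(390,198)],.03).round(3), )
to([k[0],k[1],.15],None)
```

```text
[0.57996375 0.18285669 0.183     ] [0.56396554 0.10557879 0.143     ] 0.0789165096129197
78.3037512797614 [0.62194437 0.38564031]
[[0.451 0.151 0.03 ]
 [0.439 0.096 0.03 ]
 [0.664 0.121 0.03 ]
 [0.656 0.064 0.03 ]]
at [0.5704 0.0906 0.3497] yaw 78.1 gap 85.1
 shift [ 1.85 -0.19  3.99]
```

```bash
python3 -m pendant '[{"dr":[0,0,0],"offset":[0.62,-0.06,0],"gripper":85},{"dr":[0,0,0],"offset":[0.62,-0.06,0],"gripper":85},{"dr":[0,0,0],"offset":[0.61,-0.07,0],"gripper":85},{"dr":[0,0,0],"offset":[0,0,0.8],"gripper":60},{"dr":[0,0,0],"offset":[0,0,0.8],"gripper":60}]' | head -2
python3 -m pendant '[{"dr":[0,0,0],"offset":[0,0,0.8],"gripper":60},{"dr":[0,0,0],"offset":[0,0,0.8],"gripper":60},{"dr":[0,0,0],"offset":[0,0,0.75],"gripper":60},{"dr":[0,0,0],"offset":[0,0,0],"gripper":60}]'
python3 -m pendant '[{"dr":[0,0,0],"offset":[0,0,0],"gripper":10},{"dr":[0,0,0],"offset":[0,0,0],"gripper":10},{"dr":[0,0,0],"offset":[0,0,0],"gripper":10},{"dr":[0,0,0],"offset":[0,0,0],"gripper":10},{"dr":[0,0,0],"offset":[0,0,0],"gripper":10}]' 25
```

```text
t: 5.5
ee_pos: [0.5808, 0.185, 0.2701]
t: 5.9
ee_pos: [0.5754, 0.1826, 0.145]
orientation: [-0.003, 0.776, 0.631, -0.005]
ft_force: [-0.4, 0.2, -0.6]
finger_gap: 0.696
finger_force: 0.0
t: 6.4
ee_pos: [0.5805, 0.1838, 0.1533]
orientation: [0.0, 0.775, 0.631, 0.001]
ft_force: [0.1, -0.3, -0.1]
finger_gap: 0.116
finger_force: 0.0
```

Run:
```python
from h import *
to([.58,.183,.15])
s=snap("wrist"); cv2.imwrite("pics/w4.png",s["img"])
```

```text
at [0.5805 0.1838 0.1533] yaw 78.3 gap 9.9
 shift [-0.02 -0.01  0.07]
```

View pics/w4.png

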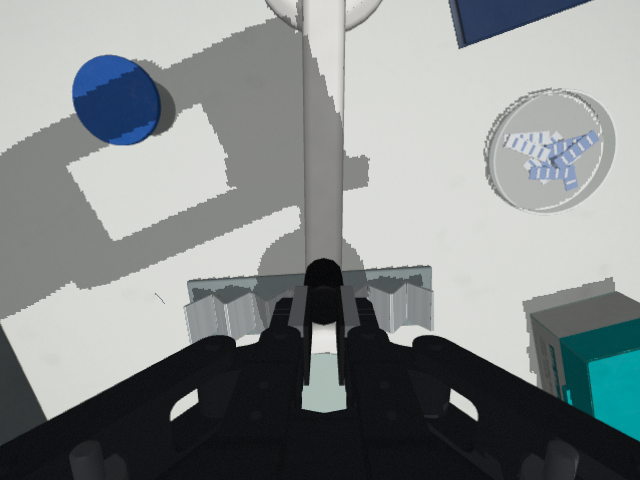

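Run:
```python
from h import *
s=snap("wrist")
print(proj(s,[[.58,.183,.183],[.58,.183,.144],[.5805,.1838,.1533],[.5805,.1838,.1723]]), at(s,[(322,275)],.183), at(s,[(322,320),(323,21)],.144))
c=s["img"][220:400,240:400]; cv2.imwrite("pics/c4.png",cv2.resize(c,None,fx=3.3,fy=3.3))
```

```text
[[324.1399616  303.84045261]
 [324.0046642  272.68713934]
 [324.67243028 277.36262827]
 [324.8065883  292.14220741]] [[0.58180871 0.19622244 0.183     ]] [[0.57323931 0.15584758 0.144     ]
 [0.60386214 0.300485   0.144     ]]
```

View pics/c4.png

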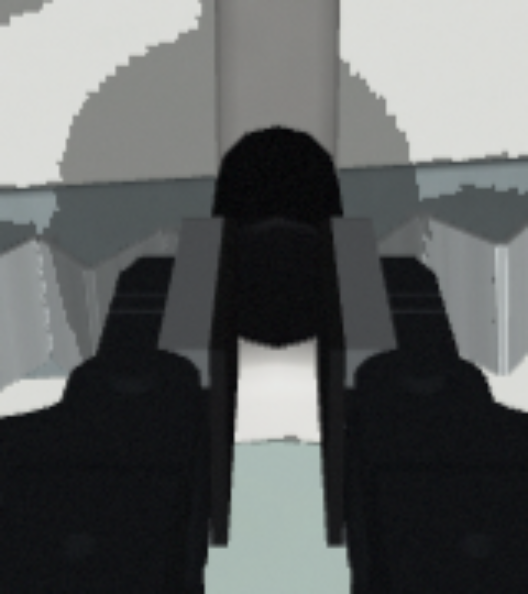

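```bash
python3 -m pendant '[{"dr":[0,0,0],"offset":[0,0,0],"gripper":0},{"dr":[0,0,0],"offset":[0,0,0],"gripper":0},{"dr":[0,0,0],"offset":[0,0,0],"gripper":0}]' 30
python3 - <<'E'
from h import *
s=snap("wrist")
print(proj(s,[[.5789,.1739,.183],[.5789+.0196,.1739-.004,.183]]))
E
```

```text
t: 6.8
ee_pos: [0.5797, 0.1836, 0.1519]
orientation: [-0.0, 0.775, 0.631, -0.0]
ft_force: [0.3, -0.3, -0.5]
finger_gap: -0.003
finger_force: 0.0
[[326.98238941 323.52353555]
 [372.68994337 323.42659803]]
```

Run:
```python
from h import *
s=snap("wrist"); st=env.state(); print(st["finger_gap"],st["finger_force"],st["ft_force"],st["ee_pos"])
a=cv2.resize(s["img"][220:400,240:400],None,fx=2.5,fy=2.5)
t=snap("side"); b=cv2.resize(t["img"][130:250,290:420],(450,450),interpolation=cv2.INTER_CUBIC)
print(proj(t,[[.5805,.1838,.153],[.58,.183,.183],[.58,.183,.144]]))
cv2.imwrite("pics/c5.png",np.hstack([a[:,:350],b[:450]]) if a.shape[0]==450 else a)
```

```text
0.0003416081652766755 0.0 [-0.40152172  0.24636866  0.17957537] [0.57973394 0.1836555  0.15188656]
[[353.71102568 197.40209275]
 [354.15566902 188.45722777]
 [353.34887134 200.23693408]]
```

View pics/c5.png

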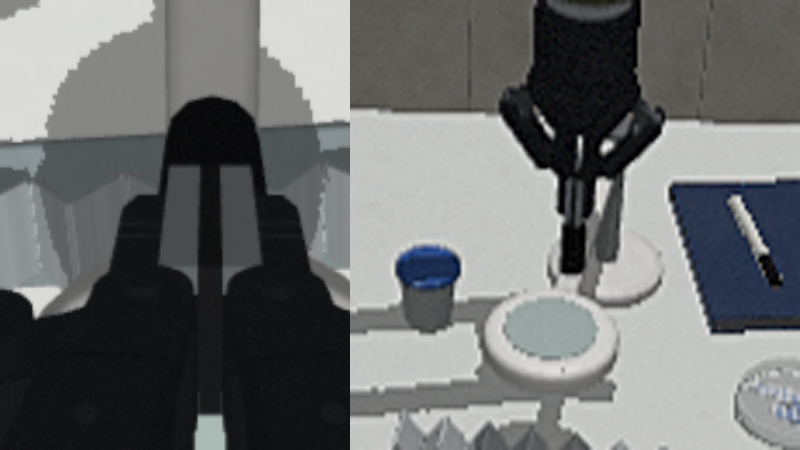

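The pads shut without touching the knob, and both views suggest the real fingertips are higher than the reported TCP, just over the knob top. I'll open, go 28 mm lower straddling the knob, and close again.

```bash
python3 -m pendant '[{"dr":[0,0,0],"offset":[0,0,-0.2],"gripper":60},{"dr":[0,0,0],"offset":[0,0,0],"gripper":60},{"dr":[0,0,0],"offset":[0,0,0],"gripper":60},{"dr":[0,0,0],"offset":[0,0,0],"gripper":60},{"dr":[0,0,0],"offset":[0,0,0.2],"gripper":60}]'
python3 -m pendant '[{"dr":[0,0,0],"offset":[0,0,0.2],"gripper":60},{"dr":[0,0,0],"offset":[0,0,0.2],"gripper":60},{"dr":[0,0,0],"offset":[0,0,0.16],"gripper":60},{"dr":[0,0,0],"offset":[0,0,0],"gripper":60}]'
python3 -m pendant '[{"dr":[0,0,0],"offset":[0,0,0],"gripper":5},{"dr":[0,0,0],"offset":[0,0,0],"gripper":5},{"dr":[0,0,0],"offset":[0,0,0],"gripper":5},{"dr":[0,0,0],"offset":[0,0,0],"gripper":5},{"dr":[0,0,0],"offset":[0,0,0],"gripper":5}]' 25
```

```text
t: 7.45
ee_pos: [0.5808, 0.1839, 0.1532]
orientation: [0.001, 0.775, 0.631, 0.001]
ft_force: [0.0, 0.5, 0.2]
finger_gap: 0.704
finger_force: 0.0
t: 7.85
ee_pos: [0.5784, 0.1833, 0.1215]
orientation: [-0.001, 0.775, 0.631, -0.002]
ft_force: [-0.1, 1.1, 0.1]
finger_gap: 0.706
finger_force: 0.0
t: 8.35
ee_pos: [0.5804, 0.1838, 0.1248]
orientation: [0.0, 0.775, 0.631, 0.001]
ft_force: [-0.2, 0.2, 3.8]
finger_gap: 0.222
finger_force: 24.6
```

Now gripping at 19 mm with 24.6 N. Swing the arm clockwise about the hinge (R = 205 mm), 6° per row.

```bash
python3 -m pendant '[{"dr":[0,0,0.75],"offset":[0.022,-0.43,0],"gripper":5},{"dr":[0,0,0.75],"offset":[0.022,-0.43,0],"gripper":5},{"dr":[0,0,0.75],"offset":[0.022,-0.43,0],"gripper":5}]'
python3 - <<'E'
from h import *
p=env.state()["ee_pos"]; print(np.hypot(p[0]-.622,p[1]-.386), yaw())
E
python3 -m pendant '[{"dr":[0,0,0.75],"offset":[0.022,-0.43,0],"gripper":5},{"dr":[0,0,0.75],"offset":[0.022,-0.43,0],"gripper":5},{"dr":[0,0,0.75],"offset":[0.022,-0.43,0],"gripper":5}]'
python3 - <<'E'
from h import *
p=env.state()["ee_pos"]; print(np.hypot(p[0]-.622,p[1]-.386), yaw())
E
```

```text
t: 8.65
ee_pos: [0.5202, 0.2066, 0.1248]
orientation: [0.0, 0.866, 0.5, 0.001]
ft_force: [5.1, 5.3, 0.1]
finger_gap: 0.22
finger_force: 26.6
0.20623643691792817 60.02692291622432
t: 8.95
ee_pos: [0.4703, 0.2473, 0.1249]
orientation: [0.0, 0.933, 0.359, 0.002]
ft_force: [11.3, 6.0, -4.2]
finger_gap: 0.223
finger_force: 26.3
0.2055962598957111 42.03318018867616
```

```bash
python3 -m pendant '[{"dr":[0,0,0.75],"offset":[0.022,-0.43,0],"gripper":5},{"dr":[0,0,0.75],"offset":[0.022,-0.43,0],"gripper":5},{"dr":[0,0,0.75],"offset":[0.022,-0.43,0],"gripper":5},{"dr":[0,0,0],"offset":[0,0,0],"gripper":5},{"dr":[0,0,0],"offset":[0,0,0],"gripper":60}]' 
python3 -m pendant '[{"dr":[0,0,0],"offset":[0,0,0],"gripper":60},{"dr":[0,0,0],"offset":[0,0,0],"gripper":60},{"dr":[0,0,0],"offset":[0,0,0],"gripper":60},{"dr":[0,0,0],"offset":[0,0,-0.8],"gripper":60},{"dr":[0,0,0],"offset":[0,0,-0.8],"gripper":60}]' 
python3 -m pendant '[{"dr":[0,0,0],"offset":[0,0,-0.8],"gripper":85},{"dr":[0,0,0],"offset":[0,0,-0.8],"gripper":85},{"dr":[0,0,0],"offset":[0,0,-0.5],"gripper":85},{"dr":[0,0,0],"offset":[0,0,0],"gripper":85}]'
python3 - <<'E'
from h import *
to([.50,-.199,.35],0)
E
```

```text
t: 9.45
ee_pos: [0.434, 0.3009, 0.1243]
orientation: [-0.0, 0.977, 0.211, 0.0]
ft_force: [0.1, -1.1, 0.1]
finger_gap: 0.38
finger_force: 0.0
t: 9.95
ee_pos: [0.4327, 0.2992, 0.2033]
orientation: [0.001, 0.978, 0.21, -0.002]
ft_force: [0.6, 0.1, 0.4]
finger_gap: 0.703
finger_force: 0.0
t: 10.35
ee_pos: [0.4357, 0.3009, 0.3143]
orientation: [-0.001, 0.978, 0.21, 0.004]
ft_force: [0.6, 0.7, -0.5]
finger_gap: 0.994
finger_force: 0.0
at [0.4357 0.3009 0.3143] yaw 24.3 gap 84.9
 shift [-2.93  9.64 -0.74]
 turn [-0.02 -0.05  3.04]  shift after turn [ 1.29 10.   -0.71]
```

```bash
python3 -m pendant '[{"dr":[0,0,1],"offset":[0,0,-0.1],"gripper":85},{"dr":[0,0,1],"offset":[0,0,-0.1],"gripper":85},{"dr":[0,0,1],"offset":[0,0,-0.1],"gripper":85},{"dr":[0,0,0],"offset":[0.5,0.95,0],"gripper":85},{"dr":[0,0,0],"offset":[0.5,0.95,0],"gripper":85}]' |head -2
python3 -m pendant '[{"dr":[0,0,0],"offset":[0.5,0.95,0],"gripper":85},{"dr":[0,0,0],"offset":[0.4,0.95,0],"gripper":85},{"dr":[0,0,0],"offset":[0,0,0],"gripper":85}]' |head -2
python3 - <<'E'
from h import *
to([.53,.108,.33],0)
s=snap("wrist"); cv2.imwrite("pics/w6.png",s["img"])
for d in env.silhouettes(s,"cradle")[:2]:
    ys,xs=np.nonzero(d["mask"]); r=cv2.minAreaRect(np.c_[xs,ys].astype(np.float32)); print(d["uv"],d["confidence"],r); print(at(s,np.r_[[r[0]],cv2.boxPoints(r)],.02).round(3))
E
```

```text
t: 10.85
ee_pos: [0.4807, 0.2118, 0.3231]
t: 11.15
ee_pos: [0.5255, 0.116, 0.3222]
at [0.5255 0.116  0.3222] yaw -0.1 gap 85.1
 shift [ 0.09  0.16 -0.16]
 turn [ 0.02  0.01 -0.01]  shift after turn [ 0.09  0.16 -0.16]
[330.4, 166.0] 0.91 ((331.5452880859375, 168.210205078125), (48.3817138671875, 180.74444580078125), 8.880659103393555)
[[0.557 0.105 0.02 ]
 [0.443 0.156 0.02 ]
 [0.667 0.118 0.02 ]
 [0.659 0.06  0.02 ]
 [0.432 0.091 0.02 ]]
[101.8, 218.1] 0.7 ((111.1009750366211, 241.42738342285156), (365.55548095703125, 77.7556381225586), 54.278236389160156)
[[0.461 0.402 0.02 ]
 [0.621 0.545 0.02 ]
 [0.672 0.457 0.02 ]
 [0.266 0.227 0.02 ]
 [0.185 0.329 0.02 ]]
```

View pics/w6.png

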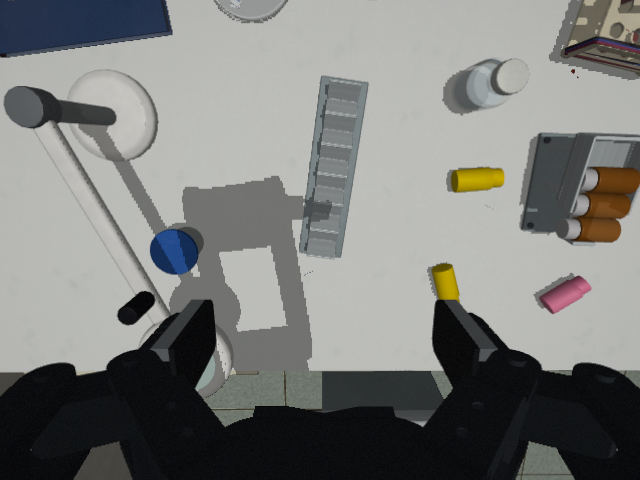

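Wrist view: the lamp is clear (knob (135,305), lens (190,350)). The empty cradle is at (331,168), giving (0.556,0.105), yaw ≈ −8.8°. Now work out where the open fingertips really lie from their pixels.

Run:
```python
from h import *
from scipy.optimize import least_squares
s=snap("wrist"); st=env.state()
s["T"]=np.array(s["mount"])  # tool coordinates
for uv,y in (((215,300),-.0426),((434,300),.0426)):
    p=cv2.undistortPoints(np.array(uv,float).reshape(1,1,2),K(s),np.array(s["D"],float)).ravel(); d=s["T"][:3,:3]@[*p,1]; o=s["T"][:3,3]
    print(o+d*((y-o[1])/d[1]))
print(K(s)[0],proj(s,[[0.011,-.0426,-.013],[.011,.0426,-.013]]))
```

```text
[ 0.00700418 -0.0426     -0.04378368]
[ 0.00796579  0.0426     -0.04593948]
[367.34482034   0.         323.56979476] [[232.99789291 264.68509623]
 [414.22464721 264.63899983]]
```

The open fingertips are about 32 mm behind the reported TCP, consistent with the miss at the knob. So the pad middle on a 60 mm grip is about 55 mm above the TCP reading, and I grasp with the TCP at z ≈ 0.015. First I hover over feeder_1 and recheck its position.

```bash
python3 -m pendant '[{"dr":[0,0,0],"offset":[-0.15,0.9,0.3],"gripper":85},{"dr":[0,0,0],"offset":[-0.15,0.9,0.3],"gripper":85},{"dr":[0,0,0],"offset":[-0.15,0.9,0.3],"gripper":85},{"dr":[0,0,0],"offset":[-0.15,0.9,0.3],"gripper":85},{"dr":[0,0,0],"offset":[-0.15,0.9,0.3],"gripper":85}]' |head -2
python3 -m pendant '[{"dr":[0,0,0],"offset":[0,0.9,0.4],"gripper":85},{"dr":[0,0,0],"offset":[0,0.9,0.4],"gripper":85},{"dr":[0,0,0],"offset":[0,0,0.4],"gripper":85},{"dr":[0,0,0],"offset":[0,0,0.4],"gripper":85},{"dr":[0,0,0],"offset":[0,0,0],"gripper":85}]' |head -2
cat >> h.py <<'E'
def vials(s,name="vial_1"):
    out=[]
    for d in env.silhouettes(s,name):
        m=d["mask"]; b,g,r=s["img"][m].mean(0)
        ys,xs=np.nonzero(m); am=amber(s["img"])[m].astype(bool).mean()
        out.append((d["uv"],round(float(d["confidence"]),2),round(float(am),2),cv2.minAreaRect(np.c_[xs,ys].astype(np.float32))))
    return out
E
python3 - <<'E'
from h import *
to([.488,-.199,.015],0)
s=snap("wrist"); cv2.imwrite("pics/w7.png",s["img"])
for uv,c,am,r in vials(s):
    if am>.2: print(np.round(uv),c,am,np.round(r[1]),round(r[2]), at(s,np.r_[[r[0]],cv2.boxPoints(r)],.07)[:,:2].round(3).tolist())
E
```

```text
t: 11.8
ee_pos: [0.4874, -0.103, 0.2483]
t: 12.3
ee_pos: [0.4866, -0.1911, 0.1654]
at [ 0.4866 -0.1911  0.1654] yaw 0.4 gap 84.9
 shift [0.04 0.17 3.01]
 turn [-0.02  0.04  0.05]  shift after turn [0.03 0.16 3.01]
[340. 228.] 0.93 0.77 [82. 37.] 3 [[0.488, -0.2], [0.475, -0.168], [0.504, -0.17], [0.502, -0.232], [0.472, -0.232]]
[592. 224.] 0.87 0.78 [38. 95.] 87 [[0.493, -0.39], [0.506, -0.351], [0.51, -0.421], [0.48, -0.429], [0.476, -0.358]]
[575. 260.] 0.69 0.65 [ 37. 101.] 89 [[0.464, -0.385], [0.478, -0.343], [0.48, -0.42], [0.45, -0.427], [0.447, -0.349]]
[595. 186.] 0.65 0.77 [42. 92.] 84 [[0.523, -0.389], [0.535, -0.352], [0.542, -0.416], [0.511, -0.427], [0.504, -0.36]]
[345. 149.] 0.59 0.77 [91. 45.] 3 [[0.548, -0.203], [0.534, -0.169], [0.565, -0.172], [0.562, -0.236], [0.531, -0.236]]
[339. 191.] 0.58 0.79 [86. 40.] 3 [[0.518, -0.202], [0.504, -0.169], [0.534, -0.171], [0.531, -0.234], [0.501, -0.234]]
```

View pics/w7.png

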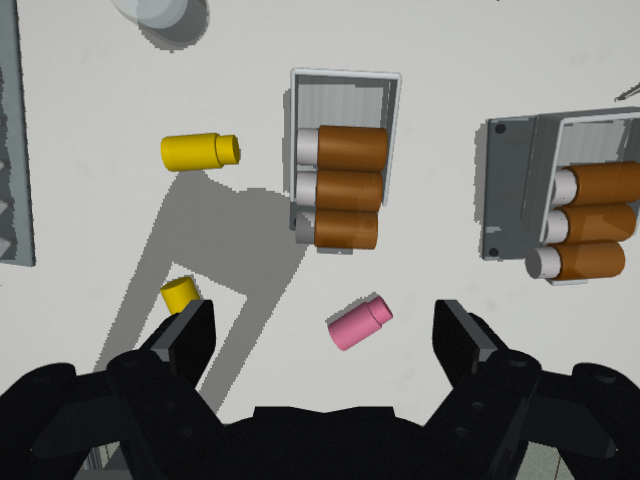

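The low vial of feeder_1 is at (340,228), giving (0.488,-0.200), yaw ≈ −2.5°. The fingers (215..434) will straddle it. Descend and grasp.

```bash
python3 -m pendant '[{"dr":[0,0,0.35],"offset":[0.03,0.17,0],"gripper":85},{"dr":[0,0,0],"offset":[0,0,0.75],"gripper":85},{"dr":[0,0,0],"offset":[0,0,0.75],"gripper":85},{"dr":[0,0,0],"offset":[0,0,0.75],"gripper":85},{"dr":[0,0,0],"offset":[0,0,0.6],"gripper":85}]' 
python3 -m pendant '[{"dr":[0,0,0],"offset":[0,0,0.12],"gripper":85},{"dr":[0,0,0],"offset":[0,0,0],"gripper":50},{"dr":[0,0,0],"offset":[0,0,0],"gripper":50},{"dr":[0,0,0],"offset":[0,0,0],"gripper":50},{"dr":[0,0,0],"offset":[0,0,0],"gripper":50}]' 25
python3 - <<'E'
from h import *
to([.488,-.2,.015],-2.5)
E
```

```text
t: 12.9
ee_pos: [0.4909, -0.2011, 0.0264]
orientation: [0.0, 1.0, -0.021, 0.001]
ft_force: [-0.4, 0.3, -0.7]
finger_gap: 0.996
finger_force: 0.0
t: 13.4
ee_pos: [0.492, -0.2027, 0.0232]
orientation: [0.001, 1.0, -0.022, 0.002]
ft_force: [0.7, 0.5, 8.1]
finger_gap: 0.696
finger_force: 28.0
at [ 0.492  -0.2027  0.0232] yaw -2.5 gap 59.4
 shift [-0.08 -0.05  0.16]
 turn [ 0.01 -0.03  0.  ]  shift after turn [-0.08 -0.05  0.16]
```

Gripped at 59.4 mm. Lift straight, then travel at TCP z ≈ 0.16 and look before placing.

```bash
python3 -m pendant '[{"dr":[0,0,0],"offset":[0,0,-0.3],"gripper":50},{"dr":[0,0,0],"offset":[0,0,-0.6],"gripper":50},{"dr":[0,0,0],"offset":[0,0,-0.7],"gripper":50},{"dr":[0,0,0],"offset":[0,0,-0.7],"gripper":50},{"dr":[0,0,0],"offset":[0,0,-0.5],"gripper":50}]'
cat >> h.py <<'E'
def groove(C,yw,g): return np.array([C[0]+g*np.cos(np.radians(yw)),C[1]+g*np.sin(np.radians(yw))])
def cradle(s,z=.01):
    for d in env.silhouettes(s,"cradle")[:3]:
        ys,xs=np.nonzero(d["mask"]); r=cv2.minAreaRect(np.c_[xs,ys].astype(np.float32)); P=at(s,cv2.boxPoints(r),z)[:,:2]
        e=[(np.hypot(*(P[i]-P[(i+1)%4])),P[i]-P[(i+1)%4]) for i in range(4)]; e.sort(key=lambda t:t[0])
        v=[x[1]*np.sign(x[1][0]) for x in e[2:]]; v=v[0]+v[1]
        print("cradle",round(d["confidence"],2),"C",P.mean(0).round(4),"yaw",np.degrees(np.arctan2(v[1],v[0])).round(1),"sizes",[round(x[0],3) for x in e],"img",xs.min(),xs.max(),ys.min(),ys.max())
E
python3 - <<'E'
from h import *
g=groove((.556,.105),-8.8,.09); to([*g,.16],-8.8)
s=snap("side"); cradle(s)
E
```

```text
t: 13.9
ee_pos: [0.4907, -0.2024, 0.1647]
orientation: [0.001, 1.0, -0.022, 0.002]
ft_force: [1.3, 0.2, -0.9]
finger_gap: 0.698
finger_force: 30.2
at [ 0.4907 -0.2024  0.1647] yaw -2.5 gap 59.6
 shift [ 2.83 -6.    0.09]
 turn [ 0.01 -0.02  0.79]  shift after turn [ 2.15 -6.28  0.09]
cradle 0.7 C [0.5848 0.104 ] yaw -9.5 sizes [np.float64(0.091), np.float64(0.094), np.float64(0.167), np.float64(0.177)] img 322 382 244 270
```

```bash
python3 -m pendant '[{"dr":[0,0,0.79],"offset":[0,0,0],"gripper":50},{"dr":[0,0,0],"offset":[0.23,-0.89,0],"gripper":50},{"dr":[0,0,0],"offset":[0.23,-0.89,0],"gripper":50},{"dr":[0,0,0],"offset":[0.23,-0.89,0],"gripper":50},{"dr":[0,0,0],"offset":[0.23,-0.89,0],"gripper":50}]' |head -2
python3 -m pendant '[{"dr":[0,0,0],"offset":[0.23,-0.89,0],"gripper":50},{"dr":[0,0,0],"offset":[0.23,-0.89,0],"gripper":50},{"dr":[0,0,0],"offset":[0,0,0],"gripper":50}]' |head -2
python3 - <<'E'
from h import *
s=snap("wrist"); cv2.imwrite("pics/w8.png",s["img"]); cradle(s); cradle(s,.005)
g=groove((.556,.105),-8.8,.09); to([*g,.16],-8.8)
E
```

```text
t: 14.5
ee_pos: [0.5626, -0.0314, 0.1605]
t: 14.8
ee_pos: [0.5996, 0.0568, 0.16]
cradle 0.94 C [0.5449 0.1066] yaw -8.8 sizes [np.float64(0.058), np.float64(0.071), np.float64(0.246), np.float64(0.247)] img 244 315 147 391
cradle 0.94 C [0.5431 0.1076] yaw -8.8 sizes [np.float64(0.059), np.float64(0.072), np.float64(0.25), np.float64(0.251)] img 244 315 147 391
at [0.5984 0.0514 0.1601] yaw -8.8 gap 59.2
 shift [ 0.8  -0.93 -0.  ]
 turn [0.   0.01 0.01]  shift after turn [ 0.8  -0.93  0.  ]
```

View pics/w8.png

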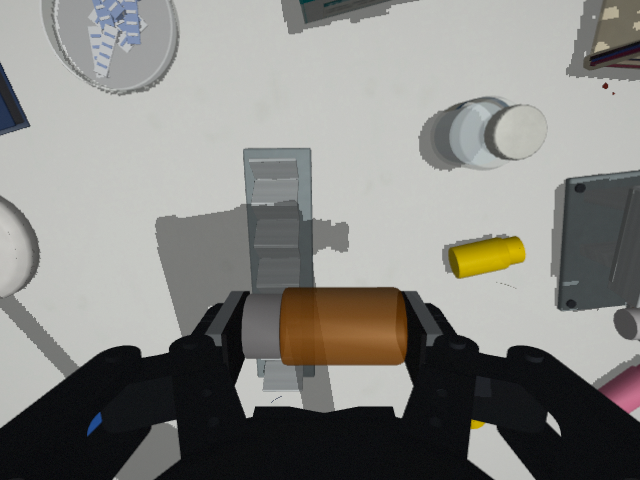

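Wrist view: the vial is held centred between the pads, cols 243–408, rows 288–366. The cradle's far end corners are at (244,149) and (311,149), its sides vertical in the image, so yaw ≈ −8.8°.

Run:
```python
from h import *
s=snap("wrist")
for z in (.0,.008): 
    P=at(s,[(244,149),(311,149),(249.5,375),(314.5,375)],z)[:,:2]; print(z,P.round(4).tolist(), "w",np.hypot(*(P[0]-P[1])).round(4))
    a=np.radians(-8.8); print(P[:2].mean(0)-.116*np.array([np.cos(a),np.sin(a)]))
s["T"]=np.array(s["mount"])
for x in (-.005,0,.005):
  for z in (-.04,-.047,-.055): print(x,z,proj(s,[[x,0,z]])[0].round(1))
```

```text
0.0 [[0.668, 0.112], [0.659, 0.0532], [0.4403, 0.1549], [0.4297, 0.087]] w 0.0595
[0.54888512 0.10035252]
0.008 [[0.668, 0.1103], [0.6591, 0.0529], [0.4456, 0.1522], [0.4353, 0.0859]] w 0.0581
[0.54892837 0.09936693]
-0.005 -0.04 [323.5 323. ]
-0.005 -0.047 [323.5 331.6]
-0.005 -0.055 [323.5 342.4]
0 -0.04 [323.5 311.9]
0 -0.047 [323.5 320. ]
0 -0.055 [323.5 330.3]
0.005 -0.04 [323.5 300.6]
0.005 -0.047 [323.5 308.3]
0.005 -0.055 [323.5 317.9]
```

Cradle centre ≈ (0.549,0.103), yaw −8.9°. I place in the +90 mm groove, feeling for contact.

```bash
python3 -m pendant '[{"dr":[0,0,0],"offset":[0.35,-0.43,0],"gripper":50},{"dr":[0,0,0],"offset":[0.34,-0.43,0],"gripper":50},{"dr":[0,0,0],"offset":[0,0,0.9],"gripper":50},{"dr":[0,0,0],"offset":[0,0,0.9],"gripper":50},{"dr":[0,0,0],"offset":[0,0,0.8],"gripper":50}]' |head -2
python3 -m pendant '[{"dr":[0,0,0],"offset":[0,0,0.2],"gripper":50},{"dr":[0,0,0],"offset":[0,0,0.1],"gripper":50},{"dr":[0,0,0],"offset":[0,0,0],"gripper":50}]'
python3 - <<'E'
from h import *
to([.6382,.0891,-.005],-8.9)
s=snap("wrist"); cv2.imwrite("pics/w9.png",s["img"])
E
python3 -m pendant '[{"dr":[0,0,0],"offset":[0,0,0.1],"gripper":50},{"dr":[0,0,0],"offset":[0,0,0],"gripper":50}]'
```

```text
t: 15.5
ee_pos: [0.6391, 0.0869, 0.0287]
t: 15.8
ee_pos: [0.6407, 0.0879, 0.0171]
orientation: [-0.0, 0.997, -0.077, 0.001]
ft_force: [-0.0, 0.3, -0.0]
finger_gap: 0.694
finger_force: 30.2
at [0.6407 0.0879 0.0171] yaw -8.9 gap 59.3
 shift [-0.05 -0.02  0.44]
 turn [-0.   -0.01  0.  ]  shift after turn [-0.05 -0.02  0.44]
t: 16.05
ee_pos: [0.6407, 0.0887, 0.0119]
orientation: [-0.0, 0.997, -0.077, 0.001]
ft_force: [-1.2, 0.0, -0.8]
finger_gap: 0.693
finger_force: 30.3
```

```bash
python3 -m pendant '[{"dr":[0,0,0],"offset":[-0.03,0,0.1],"gripper":50},{"dr":[0,0,0],"offset":[0,0,0],"gripper":50}]'
python3 -m pendant '[{"dr":[0,0,0],"offset":[0,0,0.1],"gripper":50},{"dr":[0,0,0],"offset":[0,0,0],"gripper":50}]'
python3 -m pendant '[{"dr":[0,0,0],"offset":[0,0,0.1],"gripper":50},{"dr":[0,0,0],"offset":[0,0,0],"gripper":50}]'
```

```text
t: 16.25
ee_pos: [0.6376, 0.089, 0.005]
orientation: [0.0, 0.997, -0.077, -0.0]
ft_force: [-0.4, 0.2, -0.4]
finger_gap: 0.697
finger_force: 30.3
t: 16.45
ee_pos: [0.6381, 0.089, 0.0]
orientation: [-0.0, 0.997, -0.077, -0.0]
ft_force: [-0.4, -0.7, -0.3]
finger_gap: 0.698
finger_force: 30.3
t: 16.65
ee_pos: [0.6404, 0.0888, -0.0034]
orientation: [-0.0, 0.997, -0.077, 0.002]
ft_force: [4.6, -0.7, 1.6]
finger_gap: 0.699
finger_force: 30.4
```

```bash
python3 -m pendant '[{"dr":[0,0,0],"offset":[0.04,0,0.06],"gripper":50},{"dr":[0,0,0],"offset":[0,0,0],"gripper":50}]'
python3 -m pendant '[{"dr":[0,0,0],"offset":[0,0,0.06],"gripper":50},{"dr":[0,0,0],"offset":[0,0,0],"gripper":50}]'
```

```text
t: 16.85
ee_pos: [0.6424, 0.0885, -0.0064]
orientation: [-0.0, 0.997, -0.077, 0.002]
ft_force: [6.4, -0.9, 2.6]
finger_gap: 0.695
finger_force: 30.7
t: 17.05
ee_pos: [0.6425, 0.0885, -0.0066]
orientation: [-0.0, 0.997, -0.077, 0.002]
ft_force: [-7.1, -2.2, 24.5]
finger_gap: 0.697
finger_force: 33.3
```

Seated: 24 N upward at TCP z −0.0065. Release, rise, and go back to feeder_1.

```bash
python3 -m pendant '[{"dr":[0,0,0],"offset":[0,0,-0.02],"gripper":70},{"dr":[0,0,0],"offset":[0,0,0],"gripper":78},{"dr":[0,0,0],"offset":[0,0,0],"gripper":78},{"dr":[0,0,0],"offset":[0,0,-0.5],"gripper":78},{"dr":[0,0,0],"offset":[0,0,-0.9],"gripper":85}]' |head -2
python3 -m pendant '[{"dr":[0,0,0],"offset":[0,0,-0.9],"gripper":85},{"dr":[0,0,0],"offset":[0,0,-0.9],"gripper":85},{"dr":[0,0,-0.8],"offset":[0,0,0],"gripper":85},{"dr":[0,0,0],"offset":[0,0,0],"gripper":85}]' |head -2
python3 - <<'E'
from h import *
s=snap("wrist"); 
for uv,c,am,r in vials(s):
    if am>.2: print(np.round(uv),c,am,np.round(r[1]),round(r[2]), at(s,[r[0]],.04)[:,:2].round(3).tolist())
to([.490,-.2005,.165],-2.5)
E
```

```text
t: 17.55
ee_pos: [0.6356, 0.0883, 0.0554]
t: 17.95
ee_pos: [0.6411, 0.0887, 0.152]
[325. 226.] 0.87 0.74 [78. 38.] 6 [[0.64, 0.089]]
at [0.639  0.0885 0.1485] yaw -2.6 gap 84.8
 shift [-2.72  5.91 -0.32]
 turn [ 0.    0.02 -0.01]  shift after turn [-2.72  5.91 -0.33]
```

```bash
python3 -m pendant '[{"dr":[0,0,0],"offset":[-0.39,0.845,-0.05],"gripper":85},{"dr":[0,0,0],"offset":[-0.39,0.845,-0.05],"gripper":85},{"dr":[0,0,0],"offset":[-0.39,0.845,-0.05],"gripper":85},{"dr":[0,0,0],"offset":[-0.39,0.845,-0.05],"gripper":85},{"dr":[0,0,0],"offset":[-0.39,0.845,-0.05],"gripper":85}]' |head -2
python3 -m pendant '[{"dr":[0,0,0],"offset":[-0.39,0.845,-0.05],"gripper":85},{"dr":[0,0,0],"offset":[-0.38,0.84,-0.03],"gripper":85},{"dr":[0,0,0],"offset":[0,0,0],"gripper":85}]' |head -2
cat > feed.py <<'E'
from h import *
s=snap("wrist")
for uv,c,am,r in vials(s):
    if am>.2: print(np.round(uv),c,am,np.round(r[1]),round(r[2]), at(s,np.r_[[r[0]],cv2.boxPoints(r)],.07)[:,:2].round(3).tolist())
E
python3 feed.py; python3 -c "
from h import *
to([.490,-.2005,.02],-2.5)"
```

```text
t: 18.55
ee_pos: [0.5313, -0.1193, 0.1605]
t: 18.85
ee_pos: [0.4883, -0.205, 0.1649]
[320. 233.] 0.94 0.78 [81. 36.] 0 [[0.488, -0.2], [0.475, -0.168], [0.504, -0.17], [0.501, -0.231], [0.472, -0.23]]
[575. 172.] 0.89 0.76 [ 43. 101.] 83 [[0.524, -0.39], [0.536, -0.351], [0.542, -0.421], [0.511, -0.43], [0.505, -0.358]]
[571. 215.] 0.84 0.77 [39. 98.] 83 [[0.493, -0.388], [0.505, -0.349], [0.51, -0.42], [0.48, -0.428], [0.475, -0.355]]
[562. 247.] 0.73 0.66 [ 38. 100.] 86 [[0.464, -0.386], [0.478, -0.346], [0.48, -0.42], [0.449, -0.427], [0.447, -0.35]]
[318. 191.] 0.7 0.78 [42. 85.] 90 [[0.518, -0.201], [0.535, -0.17], [0.532, -0.232], [0.501, -0.231], [0.504, -0.168]]
at [ 0.4904 -0.2013  0.165 ] yaw -2.7 gap 84.9
 shift [ 0.   -0.01  2.9 ]
 turn [-0.01  0.02 -0.02]  shift after turn [-0.01 -0.02  2.9 ]
```

The next vial has rolled to the stop at the same place. Grasp, lift, and move to the look pose.

```bash
python3 -m pendant '[{"dr":[0,0,0],"offset":[0,0,0.75],"gripper":85},{"dr":[0,0,0],"offset":[0,0,0.75],"gripper":85},{"dr":[0,0,0],"offset":[0,0,0.75],"gripper":85},{"dr":[0,0,0],"offset":[0,0,0.65],"gripper":85},{"dr":[0,0,0],"offset":[0,0,0],"gripper":85}]' |head -2
python3 -m pendant '[{"dr":[0,0,0],"offset":[0,0,0],"gripper":50},{"dr":[0,0,0],"offset":[0,0,0],"gripper":50},{"dr":[0,0,0],"offset":[0,0,0],"gripper":50},{"dr":[0,0,0],"offset":[0,0,0],"gripper":50}]' 25
python3 -m pendant '[{"dr":[0,0,0],"offset":[0,0,-0.3],"gripper":50},{"dr":[0,0,0],"offset":[0,0,-0.6],"gripper":50},{"dr":[0,0,0],"offset":[0,0,-0.7],"gripper":50},{"dr":[0,0,0],"offset":[0,0,-0.7],"gripper":50},{"dr":[0,0,0.79],"offset":[0,0,-0.5],"gripper":50}]'|tail -2
python3 -m pendant '[{"dr":[0,0,0],"offset":[0.23,-0.89,0],"gripper":50},{"dr":[0,0,0],"offset":[0.23,-0.89,0],"gripper":50},{"dr":[0,0,0],"offset":[0.23,-0.89,0],"gripper":50},{"dr":[0,0,0],"offset":[0.23,-0.89,0],"gripper":50}]' |head -2
python3 -m pendant '[{"dr":[0,0,0],"offset":[0.23,-0.89,0],"gripper":50},{"dr":[0,0,0],"offset":[0.23,-0.89,0],"gripper":50},{"dr":[0,0,0],"offset":[0,0,0],"gripper":50}]'
cat > place.py <<'E'
import sys
from h import *
s=snap("wrist"); cv2.imwrite("pics/p%d.png"%(env.state()["t"]*10),s["img"]); cradle(s)
for uv,c,am,r in vials(s):
    if am>.2 and max(r[1])<130: print(np.round(uv),c,am,np.round(r[1]), at(s,[r[0]],.04)[:,:2].round(3).tolist())
x,y,w,g=map(float,sys.argv[1:5])
to([*groove((x,y),w,g),.16],w)
E
python3 place.py .5525 .102 -8.9 .054
```

```text
t: 19.45
ee_pos: [0.4872, -0.1967, 0.0154]
t: 19.85
ee_pos: [0.4934, -0.2015, 0.024]
orientation: [0.001, 1.0, -0.021, 0.002]
ft_force: [0.5, 0.4, 4.5]
finger_gap: 0.696
finger_force: 28.9
finger_gap: 0.693
finger_force: 29.7
t: 20.75
ee_pos: [0.565, -0.0306, 0.1636]
t: 21.05
ee_pos: [0.6018, 0.0578, 0.1631]
orientation: [-0.001, 0.997, -0.074, 0.001]
ft_force: [-1.0, -0.8, -0.8]
finger_gap: 0.694
finger_force: 29.7
[280. 183.] 0.59 0.78 [37. 77.] [[0.64, 0.09]]
at [0.6005 0.0524 0.1627] yaw -8.7 gap 59.3
 shift [-0.02 -0.83  0.05]
 turn [ 0.   -0.    0.03]  shift after turn [-0.02 -0.83  0.05]
```

Vial 1 reads (0.640,0.090), so the cradle has not moved. Place in the +54 groove.

```bash
python3 -m pendant '[{"dr":[0,0,0],"offset":[0.02,-0.42,0],"gripper":50},{"dr":[0,0,0],"offset":[0,-0.425,0],"gripper":50},{"dr":[0,0,0],"offset":[0,0,0.9],"gripper":50},{"dr":[0,0,0],"offset":[0,0,0.9],"gripper":50},{"dr":[0,0,0],"offset":[0,0,0.9],"gripper":50}]' |head -2
python3 -m pendant '[{"dr":[0,0,0],"offset":[0,0,0.3],"gripper":50},{"dr":[0,0,0],"offset":[0,0,0],"gripper":50},{"dr":[0,0,0],"offset":[0,0,0.16],"gripper":50},{"dr":[0,0,0],"offset":[0,0,0.08],"gripper":50},{"dr":[0,0,0],"offset":[0,0,0],"gripper":50}]'
```

```text
t: 21.7
ee_pos: [0.6083, 0.0925, 0.0268]
t: 22.2
ee_pos: [0.6092, 0.094, 0.0015]
orientation: [-0.0, 0.997, -0.076, 0.001]
ft_force: [-0.4, 0.1, -0.4]
finger_gap: 0.694
finger_force: 29.7
```

```bash
python3 -m pendant '[{"dr":[0,0,0],"offset":[0,0,0.1],"gripper":50},{"dr":[0,0,0],"offset":[0,0,0],"gripper":50}]'
python3 -m pendant '[{"dr":[0,0,0],"offset":[0,0,0.08],"gripper":50},{"dr":[0,0,0],"offset":[0,0,0],"gripper":50}]'
```

```text
t: 22.4
ee_pos: [0.608, 0.0942, -0.005]
orientation: [0.0, 0.997, -0.076, 0.0]
ft_force: [0.3, -0.5, -0.5]
finger_gap: 0.693
finger_force: 29.7
t: 22.6
ee_pos: [0.6084, 0.0942, -0.0059]
orientation: [0.0, 0.997, -0.076, 0.0]
ft_force: [-13.4, -1.5, 23.5]
finger_gap: 0.696
finger_force: 32.5
```

Seated (23 N). Release and go for the third vial of feeder_1.

```bash
python3 -m pendant '[{"dr":[0,0,0],"offset":[0,0,-0.02],"gripper":70},{"dr":[0,0,0],"offset":[0,0,0],"gripper":78},{"dr":[0,0,0],"offset":[0,0,0],"gripper":78},{"dr":[0,0,0],"offset":[0,0,-0.5],"gripper":78},{"dr":[0,0,0],"offset":[0,0,-0.9],"gripper":85}]' |head -2
python3 -m pendant '[{"dr":[0,0,0],"offset":[0,0,-0.95],"gripper":85},{"dr":[0,0,0],"offset":[0,0,-0.95],"gripper":85},{"dr":[0,0,-0.8],"offset":[0,0,0],"gripper":85},{"dr":[0,0,0],"offset":[-0.3,0.86,-0.02],"gripper":85},{"dr":[0,0,0],"offset":[-0.3,0.86,-0.02],"gripper":85}]' |head -2
python3 -m pendant '[{"dr":[0,0,0],"offset":[-0.3,0.86,-0.02],"gripper":85},{"dr":[0,0,0],"offset":[-0.3,0.86,-0.02],"gripper":85},{"dr":[0,0,0],"offset":[-0.3,0.86,-0.02],"gripper":85},{"dr":[0,0,0],"offset":[-0.3,0.86,-0.02],"gripper":85},{"dr":[0,0,0],"offset":[-0.3,0.86,-0.02],"gripper":85}]' |head -2
python3 -m pendant '[{"dr":[0,0,0],"offset":[0,0,0],"gripper":85}]' | head -2
python3 feed.py; python3 -c "
from h import *
to([.490,-.2005,.02],-2.5)"
```

```text
t: 23.1
ee_pos: [0.6039, 0.0938, 0.0577]
t: 23.6
ee_pos: [0.5743, 0.0094, 0.1591]
t: 24.1
ee_pos: [0.4898, -0.2038, 0.1638]
t: 24.2
ee_pos: [0.4888, -0.2072, 0.1639]
[317. 232.] 0.87 0.74 [41. 83.] 90 [[0.489, -0.2], [0.506, -0.17], [0.503, -0.232], [0.471, -0.231], [0.474, -0.167]]
[558. 252.] 0.7 0.68 [38. 98.] 87 [[0.464, -0.386], [0.478, -0.347], [0.479, -0.42], [0.449, -0.427], [0.448, -0.351]]
[567. 219.] 0.66 0.77 [40. 96.] 84 [[0.493, -0.389], [0.506, -0.351], [0.51, -0.42], [0.48, -0.428], [0.475, -0.357]]
[572. 175.] 0.56 0.77 [ 43. 100.] 83 [[0.524, -0.39], [0.536, -0.351], [0.542, -0.42], [0.511, -0.43], [0.505, -0.358]]
at [ 0.4904 -0.2033  0.1637] yaw -2.5 gap 85.2
 shift [-0.01 -0.05  2.87]
 turn [-0.  0.  0.]  shift after turn [-0.01 -0.05  2.87]
```

```bash
python3 -m pendant '[{"dr":[0,0,0],"offset":[0,-0.04,0.75],"gripper":85},{"dr":[0,0,0],"offset":[0,0,0.75],"gripper":85},{"dr":[0,0,0],"offset":[0,0,0.75],"gripper":85},{"dr":[0,0,0],"offset":[0,0,0.63],"gripper":85},{"dr":[0,0,0],"offset":[0,0,0],"gripper":85}]' |head -2
python3 -m pendant '[{"dr":[0,0,0],"offset":[0,0,0],"gripper":50},{"dr":[0,0,0],"offset":[0,0,0],"gripper":50},{"dr":[0,0,0],"offset":[0,0,0],"gripper":50},{"dr":[0,0,0],"offset":[0,0,0],"gripper":50}]' 25
python3 -m pendant '[{"dr":[0,0,0],"offset":[0,0,-0.3],"gripper":50},{"dr":[0,0,0],"offset":[0,0,-0.6],"gripper":50},{"dr":[0,0,0],"offset":[0,0,-0.7],"gripper":50},{"dr":[0,0,0],"offset":[0,0,-0.7],"gripper":50},{"dr":[0,0,0.79],"offset":[0,0,-0.5],"gripper":50}]'|tail -2
python3 -m pendant '[{"dr":[0,0,0],"offset":[0.23,-0.89,0],"gripper":50},{"dr":[0,0,0],"offset":[0.23,-0.89,0],"gripper":50},{"dr":[0,0,0],"offset":[0.23,-0.89,0],"gripper":50},{"dr":[0,0,0],"offset":[0.23,-0.89,0],"gripper":50}]' |head -2
python3 -m pendant '[{"dr":[0,0,0],"offset":[0.23,-0.89,0],"gripper":50},{"dr":[0,0,0],"offset":[0.23,-0.89,0],"gripper":50},{"dr":[0,0,0],"offset":[0,0,0],"gripper":50}]'
python3 place.py .5533 .1024 -8.9 .018
```

```text
t: 24.8
ee_pos: [0.4872, -0.1967, 0.0146]
t: 25.2
ee_pos: [0.4928, -0.201, 0.0224]
orientation: [0.001, 1.0, -0.02, 0.002]
ft_force: [0.7, 0.8, 6.2]
finger_gap: 0.695
finger_force: 28.7
finger_gap: 0.697
finger_force: 29.8
t: 26.1
ee_pos: [0.5637, -0.03, 0.1615]
t: 26.4
ee_pos: [0.6004, 0.0584, 0.161]
orientation: [-0.001, 0.997, -0.073, 0.001]
ft_force: [-0.4, 0.1, -0.9]
finger_gap: 0.694
finger_force: 29.8
cradle 0.86 C [0.5449 0.1083] yaw -9.7 sizes [np.float64(0.058), np.float64(0.07), np.float64(0.245), np.float64(0.245)] img 246 315 149 391
[279. 227.] 0.71 0.77 [35. 75.] [[0.604, 0.096]]
[278. 180.] 0.68 0.77 [37. 77.] [[0.64, 0.09]]
at [0.5992 0.0531 0.1606] yaw -8.6 gap 59.5
 shift [-0.69 -0.84  0.01]
 turn [ 0.   -0.    0.04]  shift after turn [-0.7  -0.83  0.01]
```

```bash
python3 -m pendant '[{"dr":[0,0,0.04],"offset":[-0.35,-0.42,0],"gripper":50},{"dr":[0,0,0],"offset":[-0.34,-0.41,0],"gripper":50},{"dr":[0,0,0],"offset":[0,0,0.9],"gripper":50},{"dr":[0,0,0],"offset":[0,0,0.9],"gripper":50},{"dr":[0,0,0],"offset":[0,0,0.9],"gripper":50}]' |head -2
python3 -m pendant '[{"dr":[0,0,0],"offset":[0,0,0.3],"gripper":50},{"dr":[0,0,0],"offset":[0,0,0],"gripper":50},{"dr":[0,0,0],"offset":[0,0,0.16],"gripper":50},{"dr":[0,0,0],"offset":[0,0,0.08],"gripper":50},{"dr":[0,0,0],"offset":[0,0,0],"gripper":50}]'
python3 -m pendant '[{"dr":[0,0,0],"offset":[0,0,0.1],"gripper":50},{"dr":[0,0,0],"offset":[0,0,0],"gripper":50}]'
```

```text
t: 27.05
ee_pos: [0.5719, 0.098, 0.0249]
t: 27.55
ee_pos: [0.5727, 0.0995, -0.0006]
orientation: [-0.0, 0.997, -0.078, 0.001]
ft_force: [-0.5, 0.1, -0.1]
finger_gap: 0.695
finger_force: 29.8
t: 27.75
ee_pos: [0.5718, 0.0996, -0.0068]
orientation: [-0.0, 0.997, -0.078, 0.0]
ft_force: [1.5, 0.2, -1.0]
finger_gap: 0.7
finger_force: 29.9
```

```bash
python3 -m pendant '[{"dr":[0,0,0],"offset":[0,0,0.02],"gripper":70},{"dr":[0,0,0],"offset":[0,0,0],"gripper":78},{"dr":[0,0,0],"offset":[0,0,0],"gripper":78},{"dr":[0,0,0],"offset":[0,0,-0.5],"gripper":78},{"dr":[0,0,0],"offset":[0,0,-0.9],"gripper":85}]' |head -2
python3 -m pendant '[{"dr":[0,0,0],"offset":[0,0,-0.95],"gripper":85},{"dr":[0,0,0],"offset":[0,0,-0.95],"gripper":85},{"dr":[0,0,-0.6],"offset":[0,0,0],"gripper":85},{"dr":[0,0,-0.55],"offset":[0,0,0],"gripper":85},{"dr":[0,0,0],"offset":[-0.19,0.88,0],"gripper":85}]' |head -2
python3 -m pendant '[{"dr":[0,0,0],"offset":[-0.19,0.88,0],"gripper":85},{"dr":[0,0,0],"offset":[-0.19,0.88,0],"gripper":85},{"dr":[0,0,0],"offset":[-0.19,0.88,0],"gripper":85},{"dr":[0,0,0],"offset":[-0.19,0.88,0],"gripper":85},{"dr":[0,0,0],"offset":[-0.19,0.88,0],"gripper":85}]' |head -2
python3 -m pendant '[{"dr":[0,0,0],"offset":[-0.19,0.88,0],"gripper":85},{"dr":[0,0,0],"offset":[-0.19,0.88,0],"gripper":85},{"dr":[0,0,0],"offset":[-0.19,0.88,0],"gripper":85},{"dr":[0,0,0],"offset":[-0.19,0.88,0],"gripper":85},{"dr":[0,0,0],"offset":[-0.19,0.88,0],"gripper":85}]' |head -2
python3 -m pendant '[{"dr":[0,0,0],"offset":[0,0,0],"gripper":85}]' | head -2
python3 feed.py; python3 -c "
from h import *
to([.466,-.386,.02],3)"
```

```text
t: 28.25
ee_pos: [0.5678, 0.0991, 0.0586]
t: 28.75
ee_pos: [0.563, 0.0588, 0.1579]
t: 29.25
ee_pos: [0.515, -0.1664, 0.1572]
t: 29.75
ee_pos: [0.4683, -0.3867, 0.1572]
t: 29.85
ee_pos: [0.4668, -0.3901, 0.1569]
[317. 237.] 0.65 0.77 [39. 84.] 86 [[0.464, -0.383], [0.477, -0.351], [0.481, -0.413], [0.451, -0.415], [0.447, -0.352]]
[310. 202.] 0.57 0.78 [42. 89.] 85 [[0.494, -0.38], [0.506, -0.348], [0.511, -0.411], [0.481, -0.414], [0.476, -0.349]]
[305. 157.] 0.55 0.79 [46. 93.] 85 [[0.524, -0.378], [0.537, -0.345], [0.542, -0.408], [0.511, -0.412], [0.505, -0.346]]
at [ 0.4683 -0.3858  0.1567] yaw 0.1 gap 85.3
 shift [-0.05  0.01  2.73]
 turn [-0.    0.   -0.36]  shift after turn [-0.05  0.    2.73]
```

```bash
python3 -m pendant '[{"dr":[0,0,-0.49],"offset":[-0.04,-0.06,0],"gripper":85},{"dr":[0,0,0],"offset":[0,0,0.75],"gripper":85},{"dr":[0,0,0],"offset":[0,0,0.75],"gripper":85},{"dr":[0,0,0],"offset":[0,0,0.75],"gripper":85},{"dr":[0,0,0],"offset":[0,0,0.55],"gripper":85}]' |head -2
python3 -m pendant '[{"dr":[0,0,0],"offset":[0,0,0],"gripper":85},{"dr":[0,0,0],"offset":[0,0,0],"gripper":50},{"dr":[0,0,0],"offset":[0,0,0],"gripper":50},{"dr":[0,0,0],"offset":[0,0,0],"gripper":50},{"dr":[0,0,0],"offset":[0,0,0],"gripper":50}]' 25
python3 -m pendant '[{"dr":[0,0,0],"offset":[0,0,-0.3],"gripper":50},{"dr":[0,0,0],"offset":[0,0,-0.6],"gripper":50},{"dr":[0,0,0],"offset":[0,0,-0.7],"gripper":50},{"dr":[0,0,0.8],"offset":[0,0,-0.7],"gripper":50},{"dr":[0,0,0.81],"offset":[0,0,-0.5],"gripper":50}]'|tail -2
python3 -m pendant '[{"dr":[0,0,0],"offset":[0.1,-0.85,0],"gripper":50},{"dr":[0,0,0],"offset":[0.1,-0.85,0],"gripper":50},{"dr":[0,0,0],"offset":[0.1,-0.85,0],"gripper":50},{"dr":[0,0,0],"offset":[0.1,-0.85,0],"gripper":50},{"dr":[0,0,0],"offset":[0.1,-0.85,0],"gripper":50}]' |head -2
python3 -m pendant '[{"dr":[0,0,0],"offset":[0.1,-0.85,0],"gripper":50},{"dr":[0,0,0],"offset":[0.1,-0.85,0],"gripper":50},{"dr":[0,0,0],"offset":[0.1,-0.85,0],"gripper":50},{"dr":[0,0,0],"offset":[0.1,-0.85,0],"gripper":50},{"dr":[0,0,0],"offset":[0.1,-0.85,0],"gripper":50}]' |head -2
python3 -m pendant '[{"dr":[0,0,0],"offset":[0,0,0],"gripper":50}]'
python3 place.py .5533 .1024 -8.9 -.018
```

```text
t: 30.45
ee_pos: [0.4666, -0.3793, 0.0144]
t: 30.95
ee_pos: [0.4686, -0.3831, 0.0196]
orientation: [0.001, 0.999, 0.036, 0.002]
ft_force: [1.1, 1.5, 7.1]
finger_gap: 0.695
finger_force: 28.1
finger_gap: 0.697
finger_force: 29.6
t: 31.95
ee_pos: [0.5242, -0.1744, 0.1584]
t: 32.45
ee_pos: [0.5813, 0.0321, 0.1584]
t: 32.55
ee_pos: [0.5817, 0.0355, 0.1583]
orientation: [-0.001, 0.997, -0.074, 0.001]
ft_force: [0.4, 1.1, -0.9]
finger_gap: 0.696
finger_force: 29.6
cradle 0.84 C [0.5456 0.107 ] yaw -9.3 sizes [np.float64(0.058), np.float64(0.07), np.float64(0.242), np.float64(0.243)] img 215 288 131 378
[251. 252.] 0.79 0.78 [36. 76.] [[0.569, 0.101]]
[249. 161.] 0.7 0.78 [40. 82.] [[0.64, 0.09]]
[248. 211.] 0.62 0.78 [37. 79.] [[0.604, 0.097]]
at [0.5809 0.0303 0.1577] yaw -8.7 gap 59.3
 shift [-1.12 -1.34 -0.05]
 turn [ 0.   -0.    0.03]  shift after turn [-1.13 -1.34 -0.05]
```

```bash
python3 -m pendant '[{"dr":[0,0,0.03],"offset":[-0.56,-0.67,0],"gripper":50},{"dr":[0,0,0],"offset":[-0.56,-0.67,0],"gripper":50},{"dr":[0,0,0],"offset":[0,0,0.9],"gripper":50},{"dr":[0,0,0],"offset":[0,0,0.9],"gripper":50},{"dr":[0,0,0],"offset":[0,0,0.9],"gripper":50}]' |head -2
python3 -m pendant '[{"dr":[0,0,0],"offset":[0,0,0.3],"gripper":50},{"dr":[0,0,0],"offset":[0,0,0],"gripper":50},{"dr":[0,0,0],"offset":[0,0,0.16],"gripper":50},{"dr":[0,0,0],"offset":[0,0,0.08],"gripper":50},{"dr":[0,0,0],"offset":[0,0,0],"gripper":50}]'
python3 -m pendant '[{"dr":[0,0,0],"offset":[0,0,0.08],"gripper":50},{"dr":[0,0,0],"offset":[0,0,0],"gripper":50}]'
```

```text
t: 33.2
ee_pos: [0.5365, 0.1041, 0.0218]
t: 33.7
ee_pos: [0.537, 0.1053, -0.0037]
orientation: [-0.0, 0.997, -0.078, 0.001]
ft_force: [-0.3, 0.3, 0.1]
finger_gap: 0.694
finger_force: 29.6
t: 33.9
ee_pos: [0.5361, 0.1054, -0.0088]
orientation: [-0.0, 0.997, -0.078, 0.0]
ft_force: [-0.2, 0.5, -0.8]
finger_gap: 0.693
finger_force: 29.6
```

```bash
python3 -m pendant '[{"dr":[0,0,0],"offset":[0,0,0.03],"gripper":50},{"dr":[0,0,0],"offset":[0,0,0],"gripper":78},{"dr":[0,0,0],"offset":[0,0,0],"gripper":78},{"dr":[0,0,0],"offset":[0,0,0],"gripper":78},{"dr":[0,0,0],"offset":[0,0,-0.5],"gripper":78}]' |head -2
python3 -m pendant '[{"dr":[0,0,0],"offset":[0,0,-0.95],"gripper":85},{"dr":[0,0,0],"offset":[0,0,-0.95],"gripper":85},{"dr":[0,0,-0.8],"offset":[0,0,-0.95],"gripper":85},{"dr":[0,0,-0.81],"offset":[0,0,0],"gripper":85},{"dr":[0,0,0],"offset":[-0.18,0.88,0],"gripper":85}]' |head -2
python3 -m pendant '[{"dr":[0,0,0],"offset":[-0.19,0.88,0],"gripper":85},{"dr":[0,0,0],"offset":[-0.19,0.88,0],"gripper":85},{"dr":[0,0,0],"offset":[-0.19,0.88,0],"gripper":85},{"dr":[0,0,0],"offset":[-0.19,0.88,0],"gripper":85},{"dr":[0,0,0],"offset":[-0.19,0.88,0],"gripper":85}]' |head -2
python3 -m pendant '[{"dr":[0,0,0],"offset":[-0.19,0.87,0],"gripper":85},{"dr":[0,0,0],"offset":[-0.19,0.87,0],"gripper":85},{"dr":[0,0,0],"offset":[-0.19,0.87,0],"gripper":85},{"dr":[0,0,0],"offset":[-0.19,0.87,0],"gripper":85},{"dr":[0,0,0],"offset":[-0.17,0.87,0],"gripper":85}]' |head -2
python3 -m pendant '[{"dr":[0,0,0],"offset":[0,0,0],"gripper":85}]' | head -2
python3 feed.py; python3 -c "
from h import *
to([.466,-.383,.016],4)"
```

```text
t: 34.4
ee_pos: [0.5324, 0.105, 0.0111]
t: 34.9
ee_pos: [0.5319, 0.0641, 0.16]
t: 35.4
ee_pos: [0.4969, -0.1635, 0.1572]
t: 35.9
ee_pos: [0.4653, -0.3838, 0.157]
t: 36.0
ee_pos: [0.4641, -0.3869, 0.1565]
[316. 192.] 0.83 0.78 [43. 88.] 88 [[0.494, -0.381], [0.506, -0.348], [0.512, -0.41], [0.481, -0.414], [0.475, -0.35]]
[320. 236.] 0.78 0.76 [40. 84.] 90 [[0.464, -0.383], [0.477, -0.351], [0.481, -0.412], [0.451, -0.415], [0.447, -0.352]]
at [ 0.4653 -0.3827  0.1565] yaw 3.8 gap 85.0
 shift [0.01 0.01 2.81]
 turn [-0.01  0.   -0.03]  shift after turn [0.01 0.01 2.81]
```

```bash
python3 -m pendant '[{"dr":[0,0,0],"offset":[0.01,0,0.75],"gripper":85},{"dr":[0,0,0],"offset":[0,0,0.75],"gripper":85},{"dr":[0,0,0],"offset":[0,0,0.75],"gripper":85},{"dr":[0,0,0],"offset":[0,0,0.55],"gripper":85},{"dr":[0,0,0],"offset":[0,0,0],"gripper":85}]' |head -2
python3 -m pendant '[{"dr":[0,0,0],"offset":[0,0,0],"gripper":50},{"dr":[0,0,0],"offset":[0,0,0],"gripper":50},{"dr":[0,0,0],"offset":[0,0,0],"gripper":50},{"dr":[0,0,0],"offset":[0,0,0],"gripper":50}]' 25
python3 -m pendant '[{"dr":[0,0,0],"offset":[0,0,-0.3],"gripper":50},{"dr":[0,0,0],"offset":[0,0,-0.6],"gripper":50},{"dr":[0,0,0],"offset":[0,0,-0.7],"gripper":50},{"dr":[0,0,0.8],"offset":[0,0,-0.7],"gripper":50},{"dr":[0,0,0.81],"offset":[0,0,-0.5],"gripper":50}]'|tail -2
python3 -m pendant '[{"dr":[0,0,0],"offset":[0.06,-0.82,0],"gripper":50},{"dr":[0,0,0],"offset":[0.06,-0.82,0],"gripper":50},{"dr":[0,0,0],"offset":[0.06,-0.82,0],"gripper":50},{"dr":[0,0,0],"offset":[0.06,-0.82,0],"gripper":50},{"dr":[0,0,0],"offset":[0.06,-0.82,0],"gripper":50}]' |head -2
python3 -m pendant '[{"dr":[0,0,0],"offset":[0.06,-0.82,0],"gripper":50},{"dr":[0,0,0],"offset":[0.06,-0.82,0],"gripper":50},{"dr":[0,0,0],"offset":[0.06,-0.82,0],"gripper":50},{"dr":[0,0,0],"offset":[0.06,-0.82,0],"gripper":50},{"dr":[0,0,0],"offset":[0.06,-0.82,0],"gripper":50}]' |head -2
python3 -m pendant '[{"dr":[0,0,0],"offset":[0,0,0],"gripper":50}]'
python3 place.py .5533 .1024 -8.9 -.054
```

```text
t: 36.6
ee_pos: [0.4638, -0.3773, 0.0119]
t: 37.0
ee_pos: [0.4681, -0.3831, 0.0197]
orientation: [0.001, 0.999, 0.034, 0.002]
ft_force: [0.1, 1.5, 6.7]
finger_gap: 0.7
finger_force: 27.8
finger_gap: 0.694
finger_force: 29.5
t: 38.0
ee_pos: [0.5135, -0.1806, 0.1584]
t: 38.5
ee_pos: [0.5604, 0.0198, 0.1585]
t: 38.6
ee_pos: [0.5607, 0.0228, 0.1583]
orientation: [-0.001, 0.997, -0.076, 0.001]
ft_force: [-0.6, -0.5, -0.9]
finger_gap: 0.698
finger_force: 29.4
cradle 0.6 C [0.5782 0.1017] yaw -9.5 sizes [np.float64(0.059), np.float64(0.068), np.float64(0.177), np.float64(0.178)] img 194 273 108 304
[226. 188.] 0.88 0.79 [37. 82.] [[0.604, 0.096]]
[236. 271.] 0.81 0.79 [35. 76.] [[0.533, 0.107]]
[230. 228.] 0.66 0.78 [36. 80.] [[0.569, 0.101]]
[225. 136.] 0.63 0.78 [41. 85.] [[0.639, 0.09]]
at [0.56   0.018  0.1577] yaw -8.9 gap 59.6
 shift [-1.48 -1.65 -0.05]
 turn [ 0.   -0.01 -0.  ]  shift after turn [-1.47 -1.65 -0.05]
```

```bash
python3 -m pendant '[{"dr":[0,0,0],"offset":[-0.73,-0.825,0],"gripper":50},{"dr":[0,0,0],"offset":[-0.73,-0.825,0],"gripper":50},{"dr":[0,0,0],"offset":[0,0,0.9],"gripper":50},{"dr":[0,0,0],"offset":[0,0,0.9],"gripper":50},{"dr":[0,0,0],"offset":[0,0,0.9],"gripper":50}]' |head -2
python3 -m pendant '[{"dr":[0,0,0],"offset":[0,0,0.3],"gripper":50},{"dr":[0,0,0],"offset":[0,0,0],"gripper":50},{"dr":[0,0,0],"offset":[0,0,0.16],"gripper":50},{"dr":[0,0,0],"offset":[0,0,0.08],"gripper":50},{"dr":[0,0,0],"offset":[0,0,0],"gripper":50}]'
python3 -m pendant '[{"dr":[0,0,0],"offset":[0,0,0.08],"gripper":50},{"dr":[0,0,0],"offset":[0,0,0],"gripper":50}]'
```

```text
t: 39.25
ee_pos: [0.5069, 0.1014, 0.0218]
t: 39.75
ee_pos: [0.5076, 0.1026, -0.0013]
orientation: [-0.0, 0.997, -0.078, 0.001]
ft_force: [-12.2, -0.2, 15.9]
finger_gap: 0.699
finger_force: 30.6
t: 39.95
ee_pos: [0.5088, 0.1025, -0.0034]
orientation: [-0.0, 0.997, -0.078, 0.002]
ft_force: [-17.4, -2.4, 28.5]
finger_gap: 0.698
finger_force: 33.8
```

That step exceeded 50 mm per row and was clipped, so the vial is about 8 mm off on the flank. Lift and re-measure the cradle.

```bash
python3 -m pendant '[{"dr":[0,0,0],"offset":[0,0,-0.8],"gripper":50},{"dr":[0,0,0],"offset":[0,0,-0.8],"gripper":50},{"dr":[0,0,0],"offset":[0,0,-0.8],"gripper":50},{"dr":[0,0,0],"offset":[0,0.4,-0.8],"gripper":50},{"dr":[0,0,0],"offset":[0,0,0],"gripper":50}]'
python3 place.py .5533 .1024 -8.9 -.054
```

```text
t: 40.45
ee_pos: [0.509, 0.0815, 0.1614]
orientation: [-0.001, 0.997, -0.079, 0.008]
ft_force: [0.9, 0.2, 0.9]
finger_gap: 0.699
finger_force: 30.3
cradle 0.56 C [0.5498 0.1035] yaw -7.0 sizes [np.float64(0.057), np.float64(0.068), np.float64(0.235), np.float64(0.236)] img 249 326 31 303
[290. 159.] 0.87 0.78 [38. 78.] [[0.569, 0.101]]
[288.  56.] 0.74 0.75 [47. 84.] [[0.641, 0.09]]
[291. 202.] 0.71 0.76 [37. 75.] [[0.533, 0.107]]
at [0.5043 0.0827 0.1528] yaw -9.0 gap 59.6
 shift [-0.17 -0.54 -0.14]
 turn [-0.01 -0.02 -0.01]  shift after turn [-0.17 -0.54 -0.14]
```

Run:
```python
import glob
from h import *
fs=sorted(glob.glob("pics/p*.png"),key=lambda f:int(f[6:-4]))
for f in fs:
    m=amber(cv2.imread(f)); m[:275]=0; n,l,st,c=cv2.connectedComponentsWithStats(m); i=1+st[1:,4].argmax(); print(f,st[i],c[i].round(1))
to(np.r_[groove((.5533,.1024),-8.9,-.054),-.005],-8.9)
```

```text
pics/p211.png [ 280  291  127   77 9435] [342.4 329. ]
pics/p264.png [ 280  290  128   78 9634] [342.9 329.3]
pics/p326.png [  279   293   131    80 10067] [343.3 332.8]
pics/p386.png [  278   292   132    80 10078] [343.3 331.9]
pics/p405.png [  278   298   133    81 10349] [343.5 338.8]
at [0.5043 0.0827 0.1528] yaw -9.0 gap 59.6
 shift [-0.18 -0.54  3.16]
 turn [-0.01 -0.02 -0.01]  shift after turn [-0.17 -0.54  3.16]
```

The held vial slid about 2–3 mm up and 1–2 mm back in the grip, and the cradle has not moved. Correct the target and place again.

```bash
python3 -m pendant '[{"dr":[0,0,0],"offset":[-0.14,-0.55,0],"gripper":50},{"dr":[0,0,0],"offset":[0,0,0.9],"gripper":50},{"dr":[0,0,0],"offset":[0,0,0.9],"gripper":50},{"dr":[0,0,0],"offset":[0,0,0.9],"gripper":50},{"dr":[0,0,0],"offset":[0,0,0],"gripper":50}]' |head -2
python3 -m pendant '[{"dr":[0,0,0],"offset":[0,0,0.2],"gripper":50},{"dr":[0,0,0],"offset":[0,0,0.16],"gripper":50},{"dr":[0,0,0],"offset":[0,0,0],"gripper":50}]'
```

```text
t: 41.1
ee_pos: [0.4929, 0.1105, 0.0079]
t: 41.4
ee_pos: [0.5013, 0.1112, -0.0012]
orientation: [-0.0, 0.997, -0.078, 0.001]
ft_force: [-0.0, -0.8, -1.2]
finger_gap: 0.702
finger_force: 30.2
```

```bash
python3 -m pendant '[{"dr":[0,0,0],"offset":[0,0,0.1],"gripper":50},{"dr":[0,0,0],"offset":[0,0,0],"gripper":50}]'
python3 -m pendant '[{"dr":[0,0,0],"offset":[0,0,0.08],"gripper":50},{"dr":[0,0,0],"offset":[0,0,0],"gripper":50}]'
```

```text
t: 41.6
ee_pos: [0.5011, 0.1112, -0.0064]
orientation: [-0.0, 0.997, -0.078, 0.001]
ft_force: [-0.6, 0.1, -0.7]
finger_gap: 0.696
finger_force: 30.2
t: 41.8
ee_pos: [0.5016, 0.1112, -0.0105]
orientation: [-0.0, 0.997, -0.078, 0.001]
ft_force: [2.9, -1.2, 0.5]
finger_gap: 0.7
finger_force: 30.3
```

```bash
python3 -m pendant '[{"dr":[0,0,0],"offset":[0.01,0,0.03],"gripper":50},{"dr":[0,0,0],"offset":[0,0,0],"gripper":78},{"dr":[0,0,0],"offset":[0,0,0],"gripper":78},{"dr":[0,0,0],"offset":[0,0,0],"gripper":78},{"dr":[0,0,0],"offset":[0,0,-0.5],"gripper":78}]' |head -2
python3 -m pendant '[{"dr":[0,0,0],"offset":[0,0,-0.95],"gripper":85},{"dr":[0,0,0],"offset":[0,0,-0.95],"gripper":85},{"dr":[0,0,-0.8],"offset":[0,0,-0.95],"gripper":85},{"dr":[0,0,-0.81],"offset":[0,0,0],"gripper":85},{"dr":[0,0,0],"offset":[-0.12,0.89,0],"gripper":85}]' |head -2
python3 -m pendant '[{"dr":[0,0,0],"offset":[-0.125,0.89,0],"gripper":85},{"dr":[0,0,0],"offset":[-0.125,0.89,0],"gripper":85},{"dr":[0,0,0],"offset":[-0.125,0.89,0],"gripper":85},{"dr":[0,0,0],"offset":[-0.125,0.89,0],"gripper":85},{"dr":[0,0,0],"offset":[-0.125,0.89,0],"gripper":85}]' |head -2
python3 -m pendant '[{"dr":[0,0,0],"offset":[-0.125,0.89,0],"gripper":85},{"dr":[0,0,0],"offset":[-0.125,0.89,0],"gripper":85},{"dr":[0,0,0],"offset":[-0.125,0.89,0],"gripper":85},{"dr":[0,0,0],"offset":[-0.125,0.89,0],"gripper":85},{"dr":[0,0,0],"offset":[-0.125,0.89,0],"gripper":85}]' |head -2
python3 -m pendant '[{"dr":[0,0,0],"offset":[0,0,0],"gripper":85}]' | head -2
python3 feed.py; python3 -c "
from h import *
to([.466,-.383,.016],4)"
```

```text
t: 42.3
ee_pos: [0.4971, 0.1106, 0.009]
t: 42.8
ee_pos: [0.4996, 0.0695, 0.1575]
t: 43.3
ee_pos: [0.4813, -0.1594, 0.1549]
t: 43.8
ee_pos: [0.4653, -0.3835, 0.1546]
t: 43.9
ee_pos: [0.4641, -0.3867, 0.154]
[320. 236.] 0.82 0.76 [41. 85.] 90 [[0.465, -0.383], [0.478, -0.352], [0.482, -0.413], [0.451, -0.415], [0.447, -0.352]]
at [ 0.4652 -0.3825  0.1541] yaw 3.8 gap 84.6
 shift [0.02 0.01 2.76]
 turn [-0.01  0.01 -0.03]  shift after turn [0.02 0.01 2.76]
```

```bash
python3 -m pendant '[{"dr":[0,0,0],"offset":[0.01,0,0.75],"gripper":85},{"dr":[0,0,0],"offset":[0,0,0.75],"gripper":85},{"dr":[0,0,0],"offset":[0,0,0.75],"gripper":85},{"dr":[0,0,0],"offset":[0,0,0.5],"gripper":85},{"dr":[0,0,0],"offset":[0,0,0],"gripper":85}]' |head -2
python3 -m pendant '[{"dr":[0,0,0],"offset":[0,0,0],"gripper":50},{"dr":[0,0,0],"offset":[0,0,0],"gripper":50},{"dr":[0,0,0],"offset":[0,0,0],"gripper":50},{"dr":[0,0,0],"offset":[0,0,0],"gripper":50}]' 25
python3 -m pendant '[{"dr":[0,0,0],"offset":[0,0,-0.3],"gripper":50},{"dr":[0,0,0],"offset":[0,0,-0.6],"gripper":50},{"dr":[0,0,0],"offset":[0,0,-0.7],"gripper":50},{"dr":[0,0,0.8],"offset":[0,0,-0.7],"gripper":50},{"dr":[0,0,0.81],"offset":[0,0,-0.5],"gripper":50}]'|tail -2
python3 -m pendant '[{"dr":[0,0,0],"offset":[0.03,-0.82,0],"gripper":50},{"dr":[0,0,0],"offset":[0.03,-0.82,0],"gripper":50},{"dr":[0,0,0],"offset":[0.03,-0.82,0],"gripper":50},{"dr":[0,0,0],"offset":[0.03,-0.82,0],"gripper":50},{"dr":[0,0,0],"offset":[0.03,-0.82,0],"gripper":50}]' |head -2
python3 -m pendant '[{"dr":[0,0,0],"offset":[0.03,-0.82,0],"gripper":50},{"dr":[0,0,0],"offset":[0.03,-0.82,0],"gripper":50},{"dr":[0,0,0],"offset":[0.03,-0.82,0],"gripper":50},{"dr":[0,0,0],"offset":[0.03,-0.82,0],"gripper":50},{"dr":[0,0,0],"offset":[0.03,-0.82,0],"gripper":50}]' |head -2
python3 -m pendant '[{"dr":[0,0,0],"offset":[0,0,0],"gripper":50}]'
python3 place.py .5533 .1024 -8.9 -.09
```

```text
t: 44.5
ee_pos: [0.4638, -0.3775, 0.0126]
t: 44.9
ee_pos: [0.4681, -0.3831, 0.0201]
orientation: [0.001, 0.999, 0.034, 0.002]
ft_force: [0.0, 1.5, 7.3]
finger_gap: 0.699
finger_force: 28.3
finger_gap: 0.701
finger_force: 29.4
t: 45.9
ee_pos: [0.506, -0.1793, 0.1588]
t: 46.4
ee_pos: [0.5455, 0.0222, 0.1588]
t: 46.5
ee_pos: [0.5457, 0.0252, 0.1587]
orientation: [-0.001, 0.997, -0.076, 0.001]
ft_force: [0.4, -0.5, 0.1]
finger_gap: 0.696
finger_force: 29.3
cradle 0.74 C [0.5727 0.1022] yaw -9.4 sizes [np.float64(0.06), np.float64(0.07), np.float64(0.188), np.float64(0.189)] img 192 273 89 297
[226. 116.] 0.89 0.79 [41. 88.] [[0.64, 0.09]]
[223. 169.] 0.76 0.77 [39. 83.] [[0.605, 0.096]]
[231. 210.] 0.73 0.78 [37. 82.] [[0.568, 0.102]]
[233. 252.] 0.68 0.77 [36. 79.] [[0.533, 0.107]]
at [0.5453 0.0203 0.1582] yaw -8.9 gap 59.5
 shift [-1.9  -1.65 -0.04]
 turn [ 0. -0. -0.]  shift after turn [-1.9  -1.65 -0.04]
```

```bash
python3 -m pendant '[{"dr":[0,0,0],"offset":[-0.63,-0.55,0],"gripper":50},{"dr":[0,0,0],"offset":[-0.63,-0.55,0],"gripper":50},{"dr":[0,0,0],"offset":[-0.63,-0.55,0],"gripper":50},{"dr":[0,0,0],"offset":[0,0,0.9],"gripper":50},{"dr":[0,0,0],"offset":[0,0,0.9],"gripper":50}]' |head -2
python3 -m pendant '[{"dr":[0,0,0],"offset":[0,0,0.6],"gripper":50},{"dr":[0,0,0],"offset":[0,0,0],"gripper":50},{"dr":[0,0,0],"offset":[0,0,0],"gripper":50}]'
python3 -c "
from h import *
to([.4648,.1163,-.005],-8.9)
s=snap('wrist'); cv2.imwrite('pics/chk.png',s['img'])
for uv,c,am,r in vials(s):
    if am>.2: print(np.round(uv),c,am,np.round(r[1]), at(s,[r[0]],.04)[:,:2].round(3).tolist())"
```

```text
t: 47.15
ee_pos: [0.4666, 0.1167, 0.069]
t: 47.45
ee_pos: [0.4649, 0.1158, 0.0382]
orientation: [0.0, 0.997, -0.079, -0.0]
ft_force: [1.4, -0.3, 0.3]
finger_gap: 0.696
finger_force: 29.3
at [0.4649 0.1158 0.0382] yaw -9.1 gap 59.4
 shift [-0.   -0.01  0.86]
 turn [ 0.    0.   -0.02]  shift after turn [-0.   -0.01  0.86]
[325. 215.] 0.94 0.79 [ 63. 131.] [[0.498, 0.112]]
[326. 135.] 0.78 0.78 [ 70. 141.] [[0.534, 0.106]]
[324.  46.] 0.63 0.77 [ 81. 151.] [[0.57, 0.1]]
[326. 332.] 0.57 0.79 [ 81. 170.] [[0.436, 0.12]]
```

```bash
python3 -m pendant '[{"dr":[0,0,0],"offset":[0,0,0.6],"gripper":50},{"dr":[0,0,0],"offset":[0,0,0.2],"gripper":50},{"dr":[0,0,0],"offset":[0,0,0],"gripper":50},{"dr":[0,0,0],"offset":[0,0,0],"gripper":50}]'
python3 -m pendant '[{"dr":[0,0,0],"offset":[0,0,0.1],"gripper":50},{"dr":[0,0,0],"offset":[0,0,0],"gripper":50},{"dr":[0,0,0],"offset":[0,0,0],"gripper":50}]'
```

```text
t: 47.95
ee_pos: [0.4655, 0.1169, -0.0014]
orientation: [-0.0, 0.997, -0.078, 0.0]
ft_force: [0.7, -0.4, -0.4]
finger_gap: 0.701
finger_force: 29.3
t: 48.25
ee_pos: [0.465, 0.117, -0.0072]
orientation: [-0.0, 0.997, -0.078, 0.0]
ft_force: [-0.7, -1.0, -1.1]
finger_gap: 0.699
finger_force: 29.3
```

Down the last 2–3 mm, release, rise, and look back at the row from a little behind.

```bash
python3 -m pendant '[{"dr":[0,0,0],"offset":[0,0,0.06],"gripper":50},{"dr":[0,0,0],"offset":[0,0,0],"gripper":78},{"dr":[0,0,0],"offset":[0,0,0],"gripper":78},{"dr":[0,0,0],"offset":[0,0,0],"gripper":78},{"dr":[0,0,0],"offset":[0,0,-0.5],"gripper":78}]' |head -2
python3 -m pendant '[{"dr":[0,0,0],"offset":[0,0,-0.95],"gripper":85},{"dr":[0,0,0],"offset":[0,0,-0.95],"gripper":85},{"dr":[0,0,0],"offset":[0,0,-0.95],"gripper":85},{"dr":[0,0,0],"offset":[0.9,0,-0.4],"gripper":85},{"dr":[0,0,0],"offset":[0.9,0,-0.9],"gripper":85}]' |head -2
python3 -m pendant '[{"dr":[0,0,0],"offset":[0,0,-0.9],"gripper":85},{"dr":[0,0,0],"offset":[0,0,0],"gripper":85}]' | head -2
python3 - <<'E'
from h import *
st=env.state(); s=snap("wrist"); cv2.imwrite("pics/w13.png",s["img"]); print(st["ee_pos"],yaw())
for uv,c,am,r in vials(s):
    if am>.2: print(np.round(uv),c,am,np.round(r[1]), at(s,[r[0]],.04)[:,:2].round(3).tolist())
cradle(s)
E
```

```text
t: 48.75
ee_pos: [0.4615, 0.1164, 0.0115]
t: 49.25
ee_pos: [0.5449, 0.1043, 0.2137]
t: 49.45
ee_pos: [0.5479, 0.1044, 0.2645]
[0.5479183  0.10439711 0.26450725] -8.995520034464102
[326. 153.] 0.94 0.74 [28. 58.] [[0.605, 0.096]]
[327. 185.] 0.88 0.73 [28. 56.] [[0.569, 0.1]]
[326. 280.] 0.88 0.76 [25. 52.] [[0.462, 0.118]]
[327. 218.] 0.81 0.77 [26. 55.] [[0.533, 0.106]]
[325. 115.] 0.65 0.79 [29. 59.] [[0.64, 0.089]]
[326. 251.] 0.6 0.76 [26. 53.] [[0.497, 0.112]]
cradle 0.69 C [0.549  0.1074] yaw -9.1 sizes [np.float64(0.058), np.float64(0.067), np.float64(0.234), np.float64(0.234)] img 295 348 95 293
```

View pics/w13.png

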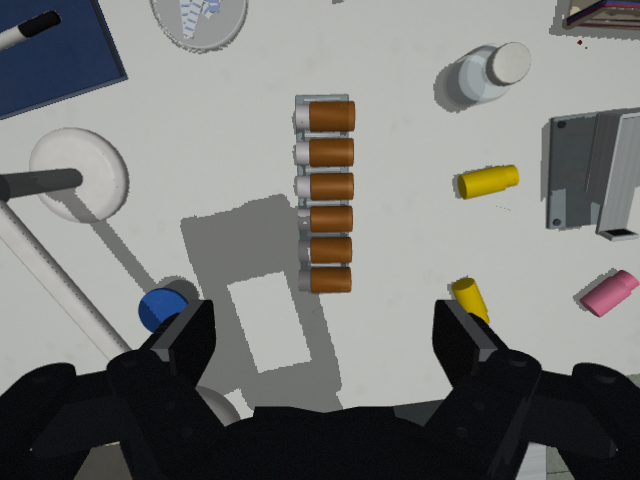

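All six vials lie in their grooves, evenly spaced from (325,115) to (326,280), and the cradle, bottle and cup are in place. Now re-grasp the knob at about (0.434,0.301).

```bash
python3 -m pendant '[{"dr":[0,0,-0.83],"offset":[0,0,0],"gripper":85},{"dr":[0,0,-0.83],"offset":[0,0,0],"gripper":85},{"dr":[0,0,-0.83],"offset":[0,0,0],"gripper":85},{"dr":[0,0,-0.83],"offset":[0,0,0],"gripper":85},{"dr":[0,0,-0.84],"offset":[0,0,0],"gripper":85}]' |head -2
python3 -m pendant '[{"dr":[0,0,0],"offset":[-0.4,-0.9,0],"gripper":60},{"dr":[0,0,0],"offset":[-0.3,-0.9,0],"gripper":60},{"dr":[0,0,0],"offset":[-0.3,-0.9,0],"gripper":60},{"dr":[0,0,0],"offset":[0,0,0],"gripper":60}]' |head -2
python3 - <<'E'
from h import *
s=snap("wrist"); hsv=s["img"].max(2)
m=(hsv<45).astype(np.uint8); m[300:]=0
n,l,st,c=cv2.connectedComponentsWithStats(m)
for i in range(1,n):
    if st[i,4]>80: print(st[i],c[i].round(1),at(s,[c[i]],.168).round(3))
print(proj(s,[[.434,.301,.183],[.434,.301,.144]]))
to([.434,.301,.125],24.3)
E
```

```text
t: 50.1
ee_pos: [0.5427, 0.1044, 0.2551]
t: 50.5
ee_pos: [0.4386, 0.2102, 0.2556]
[185 174  42  33 995] [205.2 189.4] [[0.433 0.302 0.168]]
[[199.48275777 191.57100998]
 [215.87604991 184.6738801 ]]
at [0.4403 0.2085 0.2557] yaw 24.6 gap 60.2
 shift [ 0.66 -1.73  2.61]
 turn [-0.    0.02  0.03]  shift after turn [ 0.65 -1.74  2.61]
```

The knob is confirmed at (0.433,0.302). Approach and grip.

```bash
python3 -m pendant '[{"dr":[0,0,0],"offset":[0.33,-0.87,0],"gripper":60},{"dr":[0,0,0],"offset":[0.32,-0.87,0],"gripper":60},{"dr":[0,0,0],"offset":[0,0,0],"gripper":60},{"dr":[0,0,0],"offset":[0,0,0.8],"gripper":60},{"dr":[0,0,0],"offset":[0,0,0.8],"gripper":60}]' |head -2
python3 -m pendant '[{"dr":[0,0,0],"offset":[0,0,0.7],"gripper":60},{"dr":[0,0,0],"offset":[0,0,0.3],"gripper":60},{"dr":[0,0,0],"offset":[0,0,0],"gripper":60}]' |head -2
python3 -m pendant '[{"dr":[0,0,0],"offset":[0,0,0],"gripper":5},{"dr":[0,0,0],"offset":[0,0,0],"gripper":5},{"dr":[0,0,0],"offset":[0,0,0],"gripper":5},{"dr":[0,0,0],"offset":[0,0,0],"gripper":5},{"dr":[0,0,0],"offset":[0,0,0],"gripper":5}]' 25
```

```text
t: 51.05
ee_pos: [0.4376, 0.2992, 0.1764]
t: 51.35
ee_pos: [0.435, 0.2976, 0.124]
t: 51.85
ee_pos: [0.4382, 0.3004, 0.1299]
orientation: [-0.001, 0.978, 0.211, 0.002]
ft_force: [-0.4, 0.4, 7.4]
finger_gap: 0.224
finger_force: 24.6
```

```bash
python3 -m pendant '[{"dr":[0,0,-0.75],"offset":[0.022,0.43,0],"gripper":5},{"dr":[0,0,-0.75],"offset":[0.022,0.43,0],"gripper":5},{"dr":[0,0,-0.75],"offset":[0.022,0.43,0],"gripper":5},{"dr":[0,0,-0.75],"offset":[0.022,0.43,0],"gripper":5}]' 
python3 -c "
from h import *
p=env.state()['ee_pos']; print(np.hypot(p[0]-.622,p[1]-.386), np.degrees(np.arctan2(p[1]-.386,p[0]-.622)),yaw())"
python3 -m pendant '[{"dr":[0,0,-0.75],"offset":[0.022,0.43,0],"gripper":5},{"dr":[0,0,-0.75],"offset":[0.022,0.43,0],"gripper":5},{"dr":[0,0,-0.75],"offset":[0.022,0.43,0],"gripper":5},{"dr":[0,0,0],"offset":[0,0,0],"gripper":5}]' 
python3 -c "
from h import *
p=env.state()['ee_pos']; print(np.hypot(p[0]-.622,p[1]-.386), np.degrees(np.arctan2(p[1]-.386,p[0]-.622)),yaw())"
```

```text
t: 52.25
ee_pos: [0.4892, 0.2313, 0.1299]
orientation: [-0.0, 0.911, 0.412, 0.002]
ft_force: [2.4, 9.6, 2.7]
finger_gap: 0.222
finger_force: 24.5
0.20386463244307323 -130.65806750693903 48.599040706160025
t: 52.65
ee_pos: [0.5455, 0.1963, 0.13]
orientation: [0.001, 0.836, 0.548, 0.004]
ft_force: [2.9, 4.2, 3.6]
finger_gap: 0.218
finger_force: 26.3
0.20457284442328677 -111.95694052493148 66.47295965529288
```

```bash
python3 -m pendant '[{"dr":[0,0,-0.75],"offset":[0.022,0.43,0],"gripper":5},{"dr":[0,0,-0.24],"offset":[0.002,0.14,0],"gripper":5},{"dr":[0,0,0],"offset":[0,0,0],"gripper":5},{"dr":[0,0,0],"offset":[0,0,0],"gripper":60},{"dr":[0,0,0],"offset":[0,0,0],"gripper":60}]' 
python3 -m pendant '[{"dr":[0,0,0],"offset":[0,0,0],"gripper":60},{"dr":[0,0,0],"offset":[0,0,0],"gripper":60},{"dr":[0,0,0],"offset":[0,0,-0.7],"gripper":60},{"dr":[0,0,0],"offset":[0,0,-0.9],"gripper":60},{"dr":[0,0,0],"offset":[0,0,-0.9],"gripper":60}]' |head -2
python3 -m pendant '[{"dr":[0,0,0],"offset":[-0.4,0,-0.9],"gripper":60},{"dr":[0,0,0],"offset":[-0.8,0,-0.7],"gripper":60},{"dr":[0,0,0],"offset":[-0.8,0,0],"gripper":60},{"dr":[0,0,0],"offset":[0,0,0],"gripper":60}]' |head -2
python3 - <<'E'
from h import *
s=snap("wrist"); cv2.imwrite("pics/w14.png",s["img"])
for t,z in(("lamp_lens",.138),("cradle",.01)):
  for d in env.silhouettes(s,t)[:2]:
    ys,xs=np.nonzero(d["mask"]); print(t,d["uv"],d["confidence"],xs.min(),xs.max(),ys.min(),ys.max())
cradle(s)
for uv,c,am,r in vials(s):
    if am>.2: print(np.round(uv),c,am,np.round(r[1]), at(s,[r[0]],.04)[:,:2].round(3).tolist())
print(proj(s,[[.622+.286*np.cos(np.radians(-104.1)),.386+.286*np.sin(np.radians(-104.1)),.138]]))
E
```

```text
t: 53.15
ee_pos: [0.5685, 0.186, 0.1279]
orientation: [0.0, 0.797, 0.603, 0.0]
ft_force: [-0.1, 0.0, 0.7]
finger_gap: 0.552
finger_force: 0.0
t: 53.65
ee_pos: [0.5675, 0.1857, 0.253]
t: 54.05
ee_pos: [0.5418, 0.0883, 0.3327]
lamp_lens [323.7, 175.6] 0.97 274 377 0 240
cradle [381.3, 168.0] 0.82 239 411 144 206
cradle 0.82 C [0.5509 0.1056] yaw -8.0 sizes [np.float64(0.058), np.float64(0.059), np.float64(0.228), np.float64(0.235)] img 239 411 144 206
[378. 170.] 0.72 0.51 [50. 13.] [[0.613, 0.094]]
[398. 172.] 0.69 0.74 [49. 24.] [[0.639, 0.088]]
[254. 192.] 0.63 0.75 [49. 24.] [[0.461, 0.117]]
[[327.82593766 186.8038307 ]]
```

View pics/w14.png

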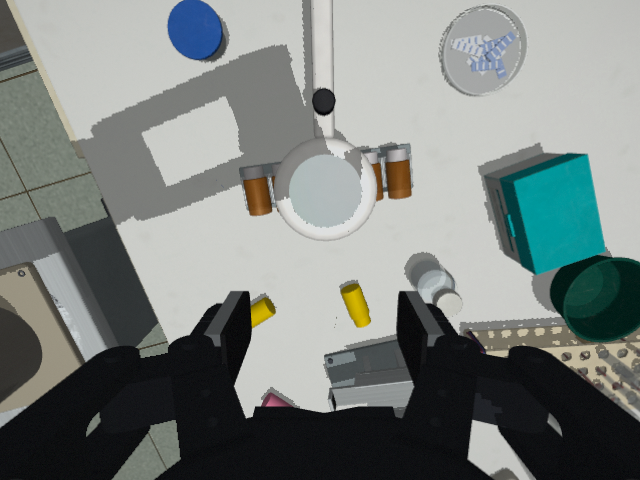

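The lens is centred at (325,188) over the cradle (its end vials are at (258,192) and (398,172)), within about 5 mm of the expected spot. Vials and cradle are unmoved and the gripper is clear.

```bash
python3 -c "
from cell import env
print(env.sign_off())"
```

```text
the job is handed in; nothing more can be done
None
```

The job is handed in: all six vials are seated in their own grooves, the lamp is back over the middle of the cradle, and the bottle and cup were left where they stood (the hand-in gave no verdict).

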